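# Pack the blue column into its transport case and latch it

### The arm

A 6-joint arm with a two-finger parallel gripper is mounted at the origin on the work surface. World frame = base frame: x ahead of the robot, y to its left, z up, the work surface at z = 0. Lengths are in m, angles in rad, forces in N, time in s.
With the tool pointing down it reaches from about 0.35 to 0.775 m from the base axis. Payload 5.5 kg.
Tool frame: the origin (TCP) lies at the very end of the fingers, on their centre line; the grasp point (between the pads) lies 19 mm behind it; z points along the fingers, x is the direction in which the jaws open and shut, and the axes are right-handed (so a half turn about z gives the same grasp; the last joint's range is limited). The gripper opens to 85 mm and grips with 20 to 120 N. Pads are 22 mm wide; open, the fingers measure 114 mm over their backs; the gripper's body (76 mm by 85 mm) begins 54 mm behind the grasp point. The pads swing forward as they close: fully open they stand 13 mm farther back than shut.
Start: joints at [-1.474, 0.313, 0.046, 1.304, 0, 1.431], TCP at [0.135, -0.559, 0.204] pointing down, gripper open.
Joint ranges: [-2.76, 2.76], [-0.86, 1.69], [-1.03, 1.26], [-2.2, 2.34], [-1.47, 1.5], [-3.14, 3.14]. Speed limits (rad/s): [2.57, 2.57, 3.14, 3.14, 3.14, 3.14].

### API

Orientations are given as a unit quaternion [w, x, y, z].
In Python, from workcell import ctrl gives the robot as it stands.
- The arm moves only by the tool move_arm, never from a script. Its argument "increments" is a list of rows, each a list of 7 numbers: the shift along the world's x, y, z in m, then the turn, a rotation vector about the world's x, y, z in degrees, then the closure in counts, from 0 (fully open) to 255 (shut). A call has 1 to 20 rows; each row shifts and turns the commanded pose from where the row before left it; what a row does not reach is not made up. A row lasts 1/8 s, in which the tool goes at most 62.5 mm and 10.7 degrees, less where a joint would pass 70% of its speed; a pose out of reach is approached as far as the arm can. A call is refused whole if a number of a shift passes 0.0625 or a number of a turn 10.7, either way. A call with a gripper value outside its range is refused whole. The fingers move at their own pace and stop on an object; "force" is the grip in N (left out, the last holds). Time passes only in rows, so rows that do not move let the fingers close. It gives the time, the measured TCP pose, the force and the opening at its end, in the units of the state.
- ctrl.get_state(): the state, without advancing time (a new reading comes with each control period).
- ctrl.camera(name): name is "side" or "top" or "wrist"; returns the picture (400x640x3 uint8, red, green, blue); there is no depth.
- ctrl.calibration(name): a dict with "K" (3x3 intrinsics, pixels), "T" (4x4, takes a point from camera to world coordinates); the wrist camera has in their place "mount" (4x4, takes a point from camera to tool coordinates, whose origin is the TCP and whose axes are the tool frame's). Camera axes: x right, y up, looking along -z (the intrinsics and any distortion apply to the point x, -y, -z); pixel columns grow to the right and rows downward; lengths in m; the calibration is good to about 2 mm. A picture is of the moment at which its call begins: read the wrist's pose just before it. calibration takes no time and is no camera call.
- ctrl.sign_off(): hands the job in, once; it reports no verdict.
The state is a dict: "time": time; "joint_positions": joint angles; "qd": joint speeds; "effort": joint torques, N m; "eef_pos": TCP position; "ee_rot": TCP orientation; "force": force on the tool from outside, world axes, zero at the start; "wrist_torque": the same for the moment, N m; "grip_width": finger opening in m.
Only numpy, scipy, OpenCV 4.12 (cv2) and the standard library are available. Lean on these libraries where they do the work, as an engineer would, in place of code of your own. Each camera call takes 0.05 s, during which the arm holds its last target.

### The job

Take the steel column with the blue end fittings out of the white crate and lay it in the two V saddles of the open grey transport case. Swing the lid shut, hook the steel claw of the draw latch over the keeper on the lid, and swing the red lever down over centre until it lies home against the front of the case. Leave the other two columns in the crate and do not knock over or shove the brown bottle or the spanner; let go of everything at the end.

Things in the scene. Friction and masses are not known exactly. Their poses are not given: they have to be found in the camera images.
- case: Grey hard transport case on the bench, fixed: 140 mm deep (own x), 270 mm long (own y), 170 mm tall when shut; origin at the centre of its underside, own z up. Front face with the latch at own x = -70 mm, lid hinges at the back, own x = +70 mm. Lower half open at the top, 125 mm high, walls 6 mm, inner floor 45 mm up.
- cradle (a point): Where the middle of a seated column lies: centre of the case, 88 mm above the bench; case's axes. Two V saddles (10 mm thick, at own y = +47 and -47 mm, sides at 45 degrees, mouth 45 mm wide and 5 mm above this point) hold the column's bare tube along own y; the hexagon ends lie outside the saddles with 9 mm of play each way.
- col_blue_mid (a point): Middle of the target column, on its axis. Steel tube 25 mm in diameter, 122 mm long, between two BLUE hexagon end fittings each 24 mm long and 30 mm across flats, with 8 mm white plugs: 186 mm in all, about 0.45 kg. Lies along its own x, axis 15 mm above the crate's floor; grip it across the bare tube.
- col_yellow_mid (a point): Middle of a like column with YELLOW end fittings; stays in the crate.
- col_green_mid (a point): Middle of a like column with GREEN end fittings; stays in the crate.
- crate: White open crate, fixed, 250 mm (own x) by 228 mm (own y), walls 32 mm high and 5 mm thick, floor 5 mm thick; origin at the centre of its underside. The three columns lie in it side by side, about 60 mm apart, roughly along its own x, in any order.
- lid (a joint): Lid angle, rad: 0 shut, 1.57 upright, 1.95 at its stop leaning back. A stiff hinge: it stays where it is left (about 0.5 N m of friction, lid 0.5 kg).
- lid_hinge (a point): Middle of the lid's hinge line, which runs along the case's own y, 125 mm up at the case's own x = +70 mm. This point's axes turn with the lid; shut, they match the case's. The lid is a hollow shell 140 mm by 270 mm and 45 mm deep, rim down.
- lid_edge (a point): Middle of the lid's outer edge opposite the hinges, on its top face: 140 mm from the hinge line (own -x) and 45 mm above the rim (own z). Axes as lid_hinge; own z is the outward normal of the top face.
- keeper (a point): Top of the keeper's lip: a steel lip 8 mm thick, rounded on top, 28 mm wide, standing up from a small bracket on the lid's front face with an open gap of 12 mm behind it. Axes as lid_hinge. Lid shut, it is 149 mm above the bench and 16 mm in front of the lid's face.
- lever (a joint): Angle of the red latch lever, rad: 0 = handle down, home against the case front; 1.57 = straight out; 2.6 = stop, up and out. Stays where it is left (0.11 N m of friction). With the claw hooked it stiffens (to about 0.35 N m) until about 0.3 rad; past that the claw's pull turns over and holds it home.
- pivot (a point): Lever's pivot: middle of the case front, 28.6 mm out from the face, 100 mm above the bench, axis along the case's own y; case's axes. The claw hangs on a pin in the lever 18 mm from this pivot: at lever angle q the pin is 18 mm x sin(q - 0.314) out from the pivot (away from the case) and 18 mm x cos(q - 0.314) below it.
- lever_end (a point): Place to press: on the outer face of the lever's flat handle (28 mm wide, 8 mm thick), 70 mm along from the pivot, rounded end 20 mm further. Own -x is that face's outward normal, own -z points to the free end. Home, it is 20 mm off the case front and 30 mm above the bench, lower and deeper than the claw, so the tool must lean away from the case.
- claw (a joint): Claw's angle on its pin relative to the lever, rad: 3.05 = folded down on the lever. In space the claw stands upright when claw = lever and leans out from the case by (claw - lever) rad. It swings freely: past upright it falls in against the keeper's lip (about 0.5 rad past, lever up), else it falls back on the lever.
- claw_head (a joint): Stretch of the springs in the claw, m: 0 slack, about 0.004 when drawn tight on the keeper (6 N per mm), stop at 0.009.
- claw_grip (a point): Middle of the claw's flat steel head, 48 mm from its pin: 40 mm wide (along the case's own y), 5 mm thick, reaching 20 mm beyond this point. Pinch it across its width; the lever beneath is only 28 mm wide. Own z runs from the pin to the hook end; own x is towards the case when upright.
- claw_tip (a point): End of the claw's tongue: the head bends over 12 mm towards the case and 7 mm back towards the pin, a hook that goes over the keeper's lip and down behind it. Axes as claw_grip. With the lever up (over 2.2 rad) the tongue clears the lip as the claw swings in; swinging the lever down then draws the hook onto it.
- bottle: Brown glass bottle with a blue cap, 86 mm in diameter and 170 mm tall, standing beside the crate; origin under its centre. Not to be disturbed.
- spanner: Steel spanner 160 mm long lying flat on the bench near the robot; origin under its middle. Not to be disturbed.
Not all that is in view belongs to the job. Leave any black or pink look-alike of the part that bears col_blue_mid alone.

How it is judged:
On the way, in this order (a step that is already met when the one before it is completed fails the run):
1. the blue column lies seated in both saddles, let go (distance between col_blue_mid and cradle below 0.014 m and z of col_blue_mid in the frame of cradle below 0.005 m and angle between the x axis of col_blue_mid and the y axis of case, either way round below 0.08 rad and contact force between the fingers and col_blue below 0.1 N), for 0.2 s.
2. the lid is shut (value of joint lid below 0.03 rad and distance between col_blue_mid and cradle below 0.014 m and z of col_blue_mid in the frame of cradle below 0.005 m and angle between the x axis of col_blue_mid and the y axis of case, either way round below 0.08 rad), for 0.1 s.
3. the claw is over the keeper, its tongue behind the lip, with the lever still out (x of claw_tip in the frame of keeper between 0.006 and 0.02 m and z of claw_tip in the frame of keeper between -0.02 and -0.003 m and value of joint lid below 0.03 rad and value of joint lever above 0.5 rad), for 0.05 s.
At the end, for the whole second after the job is handed in: The blue column lies at rest in both saddles (within 14 mm and 0.08 rad), the lid is shut (under 0.03 rad), the claw's tongue is behind the keeper's lip with its springs drawn (over 2 mm), and the lever is home (under 0.08 rad) (all of step 2 and x of claw_tip in the frame of keeper between 0.006 and 0.02 m and z of claw_tip in the frame of keeper between -0.02 and -0.003 m and value of joint lever below 0.08 rad and value of joint claw_head above 0.002 m and linear speed of col_blue below 0.02 m/s); the robot touches nothing.
It fails at once if the yellow column is taken out of its place in the crate (lifted 30 mm or moved 60 mm) (z of col_yellow_mid in the frame of crate above 0.05 m or distance of col_yellow_mid from where it was at the start of the episode above 0.06 m).
It fails at once if the green column is taken out of its place in the crate (lifted 30 mm or moved 60 mm) (z of col_green_mid in the frame of crate above 0.05 m or distance of col_green_mid from where it was at the start of the episode above 0.06 m).
It fails at once if the bottle is knocked over or shoved 30 mm (angle between bottle's own z axis and vertical above 0.3 rad or distance of bottle from where it was at the start of the episode above 0.03 m).
It fails at once if the spanner is shoved 40 mm (distance of spanner from where it was at the start of the episode above 0.04 m).
It also fails if it takes over 67 s, if anything falls off the work surface, if the arm or the gripper's body presses on something with over 40 N, if the wrist force passes 120 N, or if a joint passes its speed limit or range.

## Working session

There is one attempt and no reset: what is moved stays moved. The work goes in short steps, Python scripts to look and compute and a tool call to move; the robot and the scene stay as the last step left them, time stands still between calls to the robot, and variables do not carry over. Pictures are saved under pics/ and viewed, and the job is handed in when it is done.

Besides the shell and the picture viewer there is one more tool, called after "Call:" in YAML: its name, and indented under it one key for each argument. move_arm: Moves the arm, as the interface text tells. Its arguments: {"type":"object","properties":{"increments":{"type":"array","items":{"type":"array","items":{"type":"number"}}},"force":{"type":"number"}},"required":["increments"]}

```bash
ls; mkdir -p pics; python3 - <<'E'
from workcell import ctrl
import cv2,numpy as np
np.set_printoptions(precision=4,suppress=True)
print(ctrl.get_state())
for n in ["side","top","wrist"]:
    im=ctrl.camera(n); cv2.imwrite(f"pics/{n}0.png",im[:,:,::-1]); c=ctrl.calibration(n); print(n,c)
E
```

```text
pics
{'time': 0.0, 'joint_positions': array([-1.4736,  0.314 ,  0.045 ,  1.3036, -0.    ,  1.4312]), 'qd': array([-0.0006,  0.0011,  0.0001, -0.0017, -0.0018, -0.0012]), 'effort': array([  0.0004, -48.0623,  29.8534,   0.0195,  -0.0001,   0.    ]), 'eef_pos': array([ 0.1348, -0.5584,  0.2029]), 'ee_rot': array([-0.0007,  0.7857, -0.6186, -0.0006]), 'force': array([0.0305, 0.3409, 0.2596]), 'wrist_torque': array([-0.0092, -0.003 ,  0.0291]), 'grip_width': 0.08536274842771475}
side {'K': array([[408.4498,   0.    , 319.0496],
       [  0.    , 408.4498, 196.8663],
       [  0.    ,   0.    ,   1.    ]]), 'T': array([[-0.8873,  0.283 , -0.3641,  0.166 ],
       [-0.4609, -0.5175,  0.721 ,  0.8658],
       [ 0.0156,  0.8075,  0.5896,  0.6898],
       [ 0.    ,  0.    ,  0.    ,  1.    ]])}
top {'K': array([[412.7302,   0.    , 330.063 ],
       [  0.    , 412.7302, 194.799 ],
       [  0.    ,   0.    ,   1.    ]]), 'T': array([[-0.0523,  0.9766, -0.2085,  0.2399],
       [-0.9986, -0.0506,  0.0137,  0.1828],
       [ 0.0028,  0.209 ,  0.9779,  1.3827],
       [ 0.    ,  0.    ,  0.    ,  1.    ]])}
wrist {'K': array([[279.1934,   0.    , 325.1471],
       [  0.    , 279.1934, 197.0104],
       [  0.    ,   0.    ,   1.    ]]), 'mount': array([[ 1.    , -0.0003, -0.0007,  0.0005],
       [-0.0005, -0.9509, -0.3094, -0.0788],
       [-0.0005,  0.3094, -0.9509, -0.1702],
       [ 0.    ,  0.    ,  0.    ,  1.    ]])}
```

View pics/side0.png

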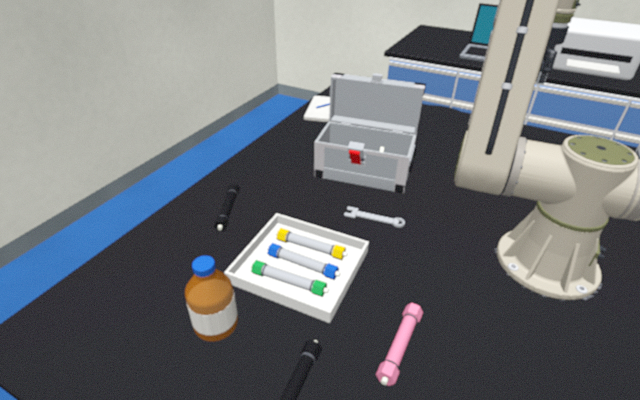

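View pics/top0.png

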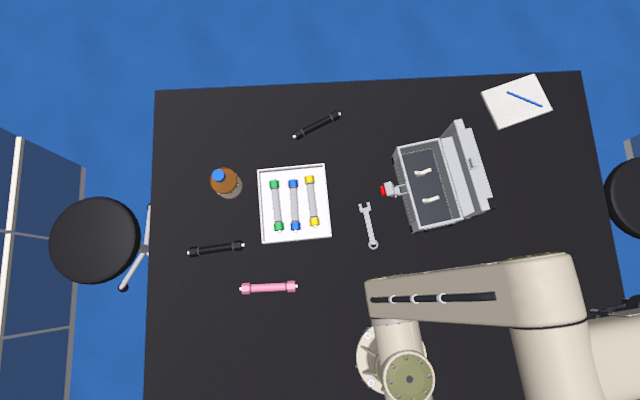

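View pics/wrist0.png

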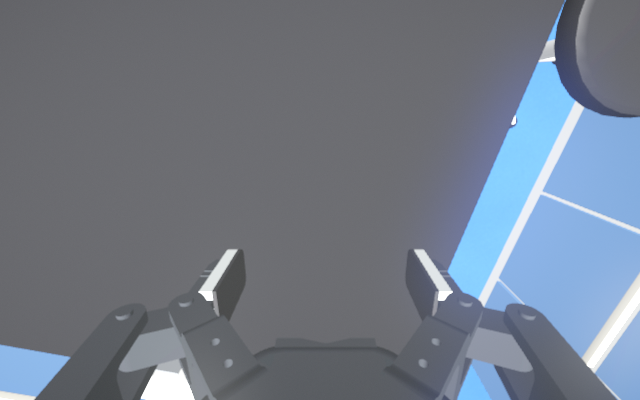

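```bash
cat > h.py <<'E'
from workcell import ctrl
import cv2,numpy as np
from scipy.spatial.transform import Rotation as R
np.set_printoptions(precision=4,suppress=True)
def cam(n,st=None):
    c=ctrl.calibration(n)
    if n!="wrist": return c["K"],np.array(c["T"])
    st=st or ctrl.get_state()
    q=st["ee_rot"]; M=np.eye(4); M[:3,:3]=R.from_quat(np.r_[q[1:],q[0]]).as_matrix(); M[:3,3]=st["eef_pos"]
    return c["K"],M@c["mount"]
def ray(n,uv,C=None):
    K,T=C or cam(n)
    d=np.array([(uv[0]-K[0,2])/K[0,0],-(uv[1]-K[1,2])/K[1,1],-1.])
    return T[:3,3],T[:3,:3]@d
def onz(n,uv,z,C=None):
    o,d=ray(n,uv,C); return o+d*(z-o[2])/d[2]
def tri(obs):
    A=np.zeros((3,3));b=np.zeros(3);L=[]
    for o,d in obs:
        d=d/np.linalg.norm(d);P=np.eye(3)-np.outer(d,d);A+=P;b+=P@o;L.append((P,o))
    x=np.linalg.solve(A,b); return x,[np.linalg.norm(P@(x-o)) for P,o in L]
def proj(n,p,C=None):
    K,T=C or cam(n)
    q=T[:3,:3].T@(np.asarray(p)-T[:3,3]); return np.array([K[0,2]+K[0,0]*q[0]/-q[2],K[1,2]-K[1,1]*q[1]/-q[2]])
def hsv(im,lo,hi,minA=8):
    m=cv2.inRange(cv2.cvtColor(im,cv2.COLOR_RGB2HSV),np.array(lo),np.array(hi))
    n,l,s,c=cv2.connectedComponentsWithStats(m)
    return [(c[i],s[i]) for i in range(1,n) if s[i,4]>=minA]
def snap(n,name,crop=None,z=1):
    C=cam(n); im=ctrl.camera(n); o=im[:,:,::-1]
    if crop: o=o[crop[1]:crop[3],crop[0]:crop[2]]
    if z!=1: o=cv2.resize(o,None,fx=z,fy=z,interpolation=cv2.INTER_CUBIC)
    cv2.imwrite(f"pics/{name}.png",o); return im,C
E
python3 - <<'E'
from h import *
t=cv2.imread("pics/top0.png")[:,:,::-1]; s=cv2.imread("pics/side0.png")[:,:,::-1]
for nm,im in (("top",t),("side",s)):
  for col,lo,hi in (("blue",(105,150,60),(125,255,255)),("yel",(20,150,100),(35,255,255)),("grn",(50,100,60),(80,255,255)),("red",(0,180,90),(6,255,255))):
    print(nm,col,[(c.round(1).tolist(),st.tolist(),onz(nm,c,.02)[:2].round(4).tolist()) for c,st in hsv(im,lo,hi) if 200<c[0]<450 and 140<c[1]<300])
def up(im,b,z,name):
    cv2.imwrite(name,cv2.resize(im[b[1]:b[3],b[0]:b[2],::-1],None,fx=z,fy=z,interpolation=cv2.INTER_CUBIC))
up(t,(370,110,500,240),4.5,"pics/topcase.png"); up(s,(300,60,440,200),4.2,"pics/sidecase.png")
up(t,(245,150,345,250),5,"pics/topcrate.png")
E
```

```text
top blue [([217.9, 175.0], [211, 169, 14, 13, 124], [0.6193, 0.5419]), ([292.7, 182.8], [289, 180, 9, 7, 49], [0.5787, 0.2881]), ([295.1, 225.7], [291, 222, 9, 8, 61], [0.4318, 0.2852])]
top yel [([308.9, 178.8], [305, 176, 9, 7, 53], [0.5899, 0.2326]), ([313.9, 221.5], [310, 218, 9, 8, 60], [0.4425, 0.2222])]
top grn [([273.8, 183.6], [270, 180, 9, 8, 56], [0.5793, 0.3525]), ([278.3, 226.0], [274, 222, 10, 9, 68], [0.4335, 0.3408])]
top red []
side blue [([273.0, 249.7], [268, 244, 12, 13, 86], [0.5774, 0.2863]), ([203.2, 264.9], [191, 255, 25, 21, 400], [0.6887, 0.4025]), ([330.1, 270.7], [324, 264, 14, 15, 124], [0.4291, 0.283])]
side yel [([281.8, 234.4], [277, 229, 11, 13, 85], [0.5877, 0.2303]), ([337.7, 251.7], [332, 246, 13, 13, 114], [0.4402, 0.2198])]
side grn [([257.1, 267.2], [252, 261, 12, 14, 112], [0.5782, 0.3511]), ([318.1, 287.3], [311, 280, 15, 16, 146], [0.4305, 0.3383])]
side red [([353.4, 154.9], [350, 152, 9, 7, 25], [0.588, -0.2117])]
```

View pics/topcase.png

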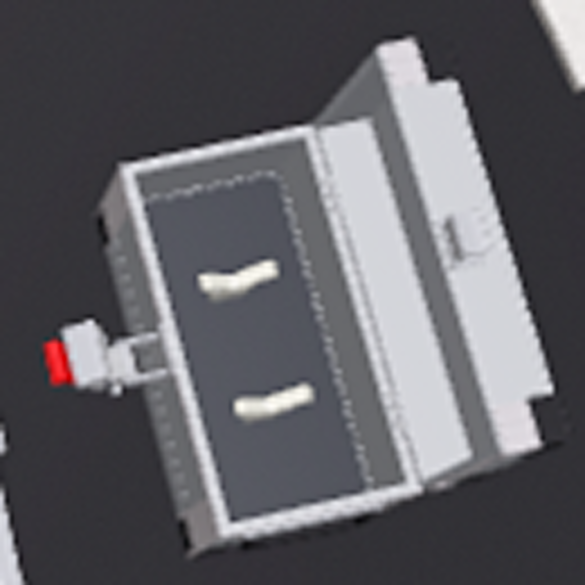

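View pics/sidecase.png

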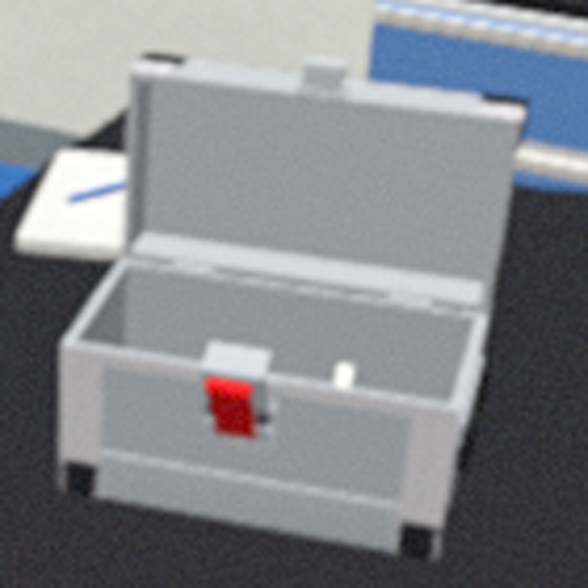

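View pics/topcrate.png

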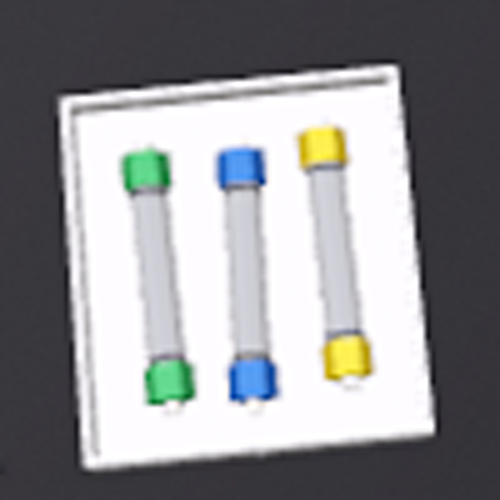

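```bash
python3 - <<'E'
from h import *
def tz(a): return (370+a[0]/4.5,110+a[1]/4.5)
def sz(a): return (300+a[0]/4.2,60+a[1]/4.2)
T={"FL":(120,165),"FR":(222,540),"BR":(418,490),"BL":(315,127)}
for k,v in T.items(): print(k,onz("top",tz(v),.125))
S={"FL":(62,345),"FR":(460,408)}
for k,v in S.items(): print(k,onz("side",sz(v),.125))
for k,v in S.items(): print(k,tri([ray("side",sz(v)),ray("top",tz(T[k]))]))
print("head",tri([ray("side",sz((238,358))),ray("top",tz((85,355)))]))
print("red",tri([ray("side",sz((232,405))),ray("top",tz((55,362)))]))
print("keeper",tri([ray("side",sz((325,70))),ray("top",tz((472,238)))]))
print("lid corner top FL / FR", tri([ray("side",sz((135,65))),ray("top",tz((412,42)))]),tri([ray("side",sz((525,105))),ray("top",tz((545,445)))]))
# saddles
for p in ((238,280),(273,402)): print("saddle",onz("top",tz(p),.09))
# crate
for p in ((60,98),(398,66),(435,434),(85,468)): print("crate",onz("top",(245+p[0]/5,150+p[1]/5),.032))
print("bottle",onz("top",(240,190),0), "cap",onz("top",(217.9,175),.17)); 
E
```

```text
FL [ 0.6543 -0.0558  0.125 ]
FR [ 0.3839 -0.1021  0.125 ]
BR [ 0.4112 -0.2395  0.125 ]
BL [ 0.6755 -0.1973  0.125 ]
FL [ 0.6483 -0.0553  0.125 ]
FR [ 0.3829 -0.1058  0.125 ]
FL (array([ 0.6519, -0.0567,  0.1242]), [np.float64(0.0026479436040619084), np.float64(0.0026479436040618997)])
FR (array([ 0.3828, -0.1017,  0.1274]), [np.float64(0.0007957509881039609), np.float64(0.0007957509881040654)])
head (array([ 0.5047, -0.012 ,  0.1749]), [np.float64(0.0017609145413600032), np.float64(0.0017609145413601676)])
red (array([0.5032, 0.0043, 0.1512]), [np.float64(0.004789866182714377), np.float64(0.004789866182714451)])
keeper (array([ 0.5446, -0.2407,  0.2777]), [np.float64(0.0008458304327807302), np.float64(0.0008458304327808077)])
lid corner top FL / FR (array([ 0.6814, -0.2247,  0.2618]), [np.float64(0.0008053961253618994), np.float64(0.0008053961253619597)]) (array([ 0.4132, -0.2729,  0.2673]), [np.float64(0.002148466920675754), np.float64(0.002148466920675754)])
saddle [ 0.5748 -0.1399  0.09  ]
saddle [ 0.4841 -0.1559  0.09  ]
crate [0.628  0.4065 0.032 ]
crate [0.6387 0.1766 0.032 ]
crate [0.3871 0.1648 0.032 ]
crate [0.3768 0.3941 0.032 ]
bottle [0.5676 0.4712 0.    ] cap [0.5774 0.5023 0.17  ]
```

Candidates for the target in the top view are green (276,205), blue (294,204) and yellow (311,200) in the crate, plus pink (268,287) and black (317,124) and (216,247) on the bench. The blue-fitted one at (294,204) lies in the white crate and matches the description. The crop confirms it. The case's front faces about +y, the lid is about upright, and the latch claw is folded on a raised lever.

Call:
move_arm:
  increments:
    - [0.033, 0.051, 0.016, 0, 0, 10.47, 120]
    - [0.033, 0.051, 0.016, 0, 0, 10.47, 120]
    - [0.033, 0.051, 0.016, 0, 0, 10.47, 120]
    - [0.033, 0.051, 0.016, 0, 0, 10.47, 120]
    - [0.033, 0.051, 0.016, 0, 0, 10.47, 120]
    - [0.033, 0.051, 0.016, 0, 0, 10.47, 120]
    - [0.033, 0.051, 0.016, 0, 0, 10.47, 120]
    - [0.033, 0.051, 0.016, 0, 0, 10.47, 120]
    - [0.013, 0.0545, -0.015, 0, 0, 10.47, 120]
    - [0.013, 0.0545, -0.015, 0, 0, 10.47, 120]
    - [0.013, 0.0545, -0.015, 0, 0, 10.47, 120]
    - [0.013, 0.0545, -0.015, 0, 0, 10.47, 120]
    - [0.013, 0.0545, -0.015, 0, 0, 10.47, 120]
    - [0.013, 0.0545, -0.015, 0, 0, 10.47, 120]
    - [0.013, 0.0545, -0.015, 0, 0, 10.47, 120]
    - [0.013, 0.0545, -0.015, 0, 0, 10.47, 120]
    - [0, 0, 0, 0, 0, 0, 120]

```text
time: 2.28
eef_pos: [0.5007, 0.286, 0.2084]
ee_rot: [-0.001, 0.698, 0.716, -0.002]
force: [-0.6, -0.6, -0.8]
grip_width: 0.0451
```

```bash
python3 - <<'E'
from h import *
s=ctrl.get_state(); print(s["time"],s["joint_positions"],s["eef_pos"],s["grip_width"])
im,C=snap("wrist","w1")
print("yaw",np.degrees(np.arctan2(*(R.from_quat(np.r_[s["ee_rot"][1:],s["ee_rot"][0]]).as_matrix()[[1,0],0]))))
for c,st in hsv(im,(105,150,60),(125,255,255),60): print(c,st,onz("wrist",c,.027,C))
E
```

```text
2.275 [0.3794 0.3185 0.0645 1.3204 0.0006 0.3547] [0.5007 0.286  0.2084] 0.045082944349427494
yaw 91.4116947335852
[563.2344 292.107 ] [ 536  270   56   45 1822] [0.674  0.6431 0.027 ]
[621.3788 354.8408] [ 588  270   52  130 3630] [0.7902 0.7711 0.027 ]
```

View pics/w1.png

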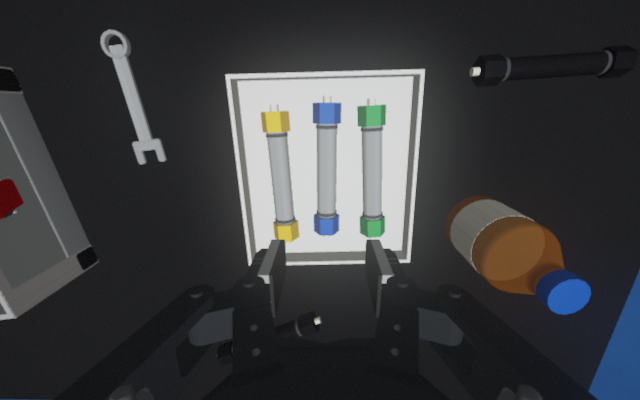

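```bash
python3 - <<'E'
from h import *
im=cv2.imread("pics/w1.png")[:,:,::-1]; C=cam("wrist")
m=hsv(im,(100,130,50),(128,255,255),60)
for c,st in m:
  if st[0]<400: print(c,st,onz("wrist",c,.024,C))
print(onz("wrist",(326,170),.03,C))
E
```

```text
[326.7978 112.8628] [320 104  15  19 277] [0.4282 0.2837 0.024 ]
[326.2593 226.5833] [320 219  14  16 216] [0.5791 0.2866 0.024 ]
[0.4979 0.2844 0.03  ]
```

Call:
move_arm:
  increments:
    - [0.003, -0.001, -0.05, 0, 0, 0, 120]
    - [0, 0, -0.05, 0, 0, 0, 120]
    - [0, 0, -0.05, 0, 0, 0, 120]
    - [0, 0, -0.03, 0, 0, 0, 120]
    - [0, 0, -0.016, 0, 0, 0, 120]
    - [0, 0, 0, 0, 0, 0, 120]

```text
time: 3.08
eef_pos: [0.5042, 0.281, 0.015]
ee_rot: [-0.0, 0.701, 0.713, -0.001]
force: [0.5, 0.1, 0.6]
grip_width: 0.0453
```

```bash
python3 - <<'E'
from h import *
s=ctrl.get_state(); print(s["time"],s["eef_pos"],s["grip_width"],s["force"])
im,C=snap("wrist","w2")
E
```

```text
3.075 [0.5042 0.281  0.015 ] 0.04533243490252287 [0.5362 0.0667 0.6245]
```

View pics/w2.png

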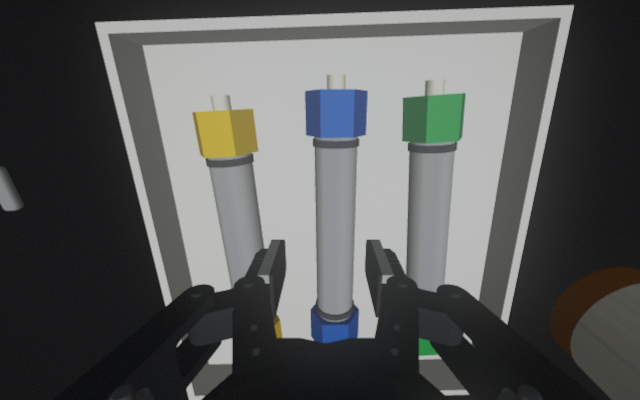

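Call:
move_arm:
  increments:
    - [0, 0.004, -0.004, 0, 0, 0, 120]
    - [0, 0, 0, 0, 0, 0, 180]
    - [0, 0, 0, 0, 0, 0, 200]
    - [0, 0, 0, 0, 0, 0, 220]
    - [0, 0, 0, 0, 0, 0, 220]
    - [0, 0, 0, 0, 0, 0, 220]
  force: 60

```text
time: 3.88
eef_pos: [0.5045, 0.2859, 0.0112]
ee_rot: [-0.0, 0.7, 0.714, 0.0]
force: [-0.1, 0.8, -0.2]
grip_width: 0.0121
```

```bash
python3 - <<'E'
from h import *
im,C=snap("wrist","w3")
s=ctrl.get_state(); print(s["time"],s["eef_pos"],s["grip_width"],s["force"])
E
```

```text
3.925 [0.5045 0.2859 0.0111] 0.0117954596354954 [-0.0832  0.3997  0.2632]
```

View pics/w3.png

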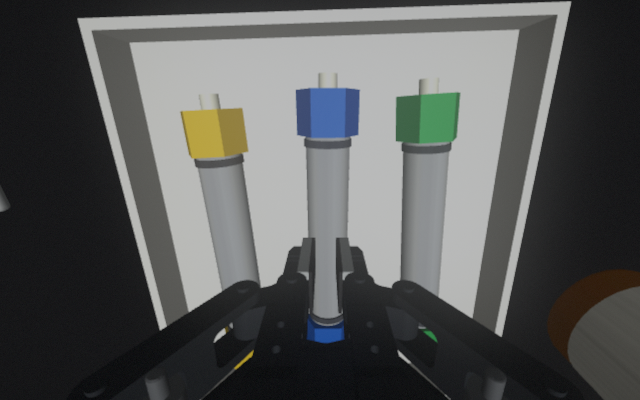

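```bash
python3 - <<'E'
from h import *
im,C=snap("side","s3",(220,150,400,330),4.4)
s=ctrl.get_state(); print(s["time"],s["eef_pos"],s["grip_width"],s["force"],s["joint_positions"])
E
```

```text
3.975 [0.5045 0.2859 0.0111] 0.011630124735972708 [-1.0232 -0.2959  0.3319] [ 0.3772  0.4492 -0.2499  0.8719  0.0001  0.3582]
```

View pics/s3.png

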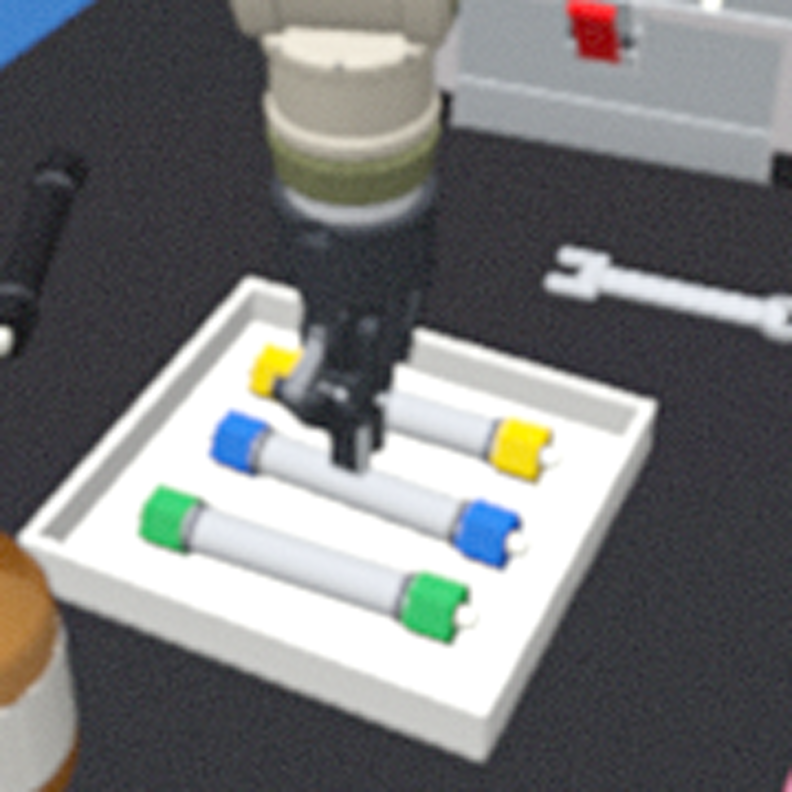

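```bash
python3 - <<'E'
from h import *
for z in (.005,.01,.02,.03,.035): print(onz("side",(299.5,256.4),z), onz("side",(305,249),z))
for z in (.0,.01,.02,.03): print(z,proj("side",(.5045,.2859,z)),proj("side",(.5045,.298,z)))
E
```

```text
[0.5192 0.2629 0.005 ] [0.52   0.2346 0.005 ]
[0.5166 0.2673 0.01  ] [0.5174 0.2392 0.01  ]
[0.5115 0.2761 0.02  ] [0.5123 0.2484 0.02  ]
[0.5063 0.2849 0.03  ] [0.5071 0.2576 0.03  ]
[0.5037 0.2893 0.035 ] [0.5045 0.2622 0.035 ]
0.0 [300.1227 266.2645] [297.522 269.632]
0.01 [300.0721 263.198 ] [297.4545 266.558 ]
0.02 [300.0209 260.0928] [297.3861 263.445 ]
0.03 [299.969  256.9482] [297.3169 260.2921]
```

```bash
python3 - <<'E'
from h import *
c=ctrl.calibration("wrist");C=(c["K"],c["mount"])
for z in (.01,0,-.01,-.019,-.03,-.05): print(z,proj("wrist",(0,0,z),C),proj("wrist",(.006,-.011,z),C),proj("wrist",(.006,.011,z),C))
im=cv2.imread("pics/w3.png")[220:340,260:390]; cv2.imwrite("pics/w3c.png",cv2.resize(im,None,fx=5,fy=5,interpolation=cv2.INTER_CUBIC))
E
```

```text
0.01 [326.0916 225.6764] [334.8118 211.0309] [334.4663 239.8329]
0 [326.1323 231.7722] [335.306  216.4798] [334.9254 246.528 ]
-0.01 [326.1774 238.5228] [335.8544 222.5254] [335.433  253.9288]
-0.019 [326.2223 245.2497] [336.4019 228.5619] [335.9378 261.2895]
-0.03 [326.2838 254.4611] [337.1533 236.8474] [336.6275 271.3458]
-0.05 [326.4193 274.7603] [338.8167 255.1866] [338.1411 293.4146]
```

View pics/w3c.png

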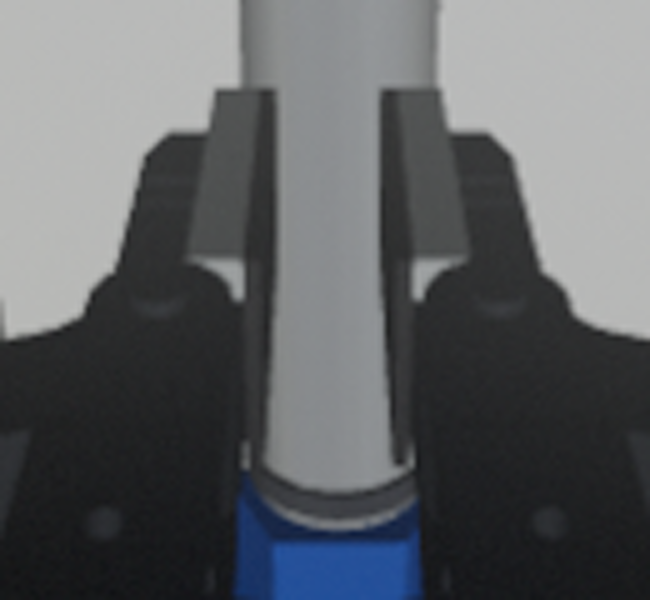

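Picture w3 shows the pads closed on the tube's upper half. The tips sit about 20 mm behind the reported TCP. I'll open, go lower and grip again.

Call:
move_arm:
  increments:
    - [0, 0, 0, 0, 0, 0, 120]
    - [0, 0, 0, 0, 0, 0, 120]
    - [0, 0, 0, 0, 0, 0, 120]
    - [0, 0, -0.008, 0, 0, 0, 120]
    - [0, 0, -0.008, 0, 0, 0, 120]
    - [0, 0, 0, 0, 0, 0, 120]

```text
time: 4.72
eef_pos: [0.5035, 0.2855, -0.0061]
ee_rot: [-0.0, 0.7, 0.714, -0.001]
force: [-0.8, -0.1, -0.4]
grip_width: 0.0448
```

```bash
python3 - <<'E'
from h import *
im,C=snap("side","s4",(220,150,400,330),4.4)
im,C=snap("wrist","w4")
s=ctrl.get_state(); print(s["time"],s["eef_pos"],s["grip_width"],s["force"],s["joint_positions"])
E
```

```text
4.825 [ 0.5043  0.2858 -0.0052] 0.04484672717924212 [0.0381 0.9887 0.0904] [ 0.3772  0.4667 -0.268   0.8368  0.0001  0.3582]
```

View pics/s4.png

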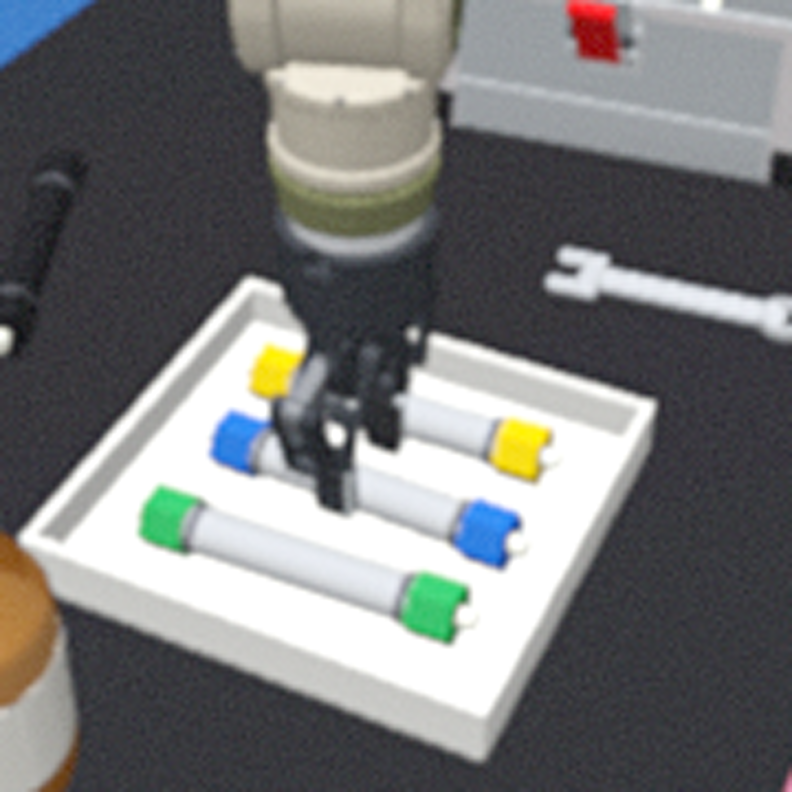

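View pics/w4.png

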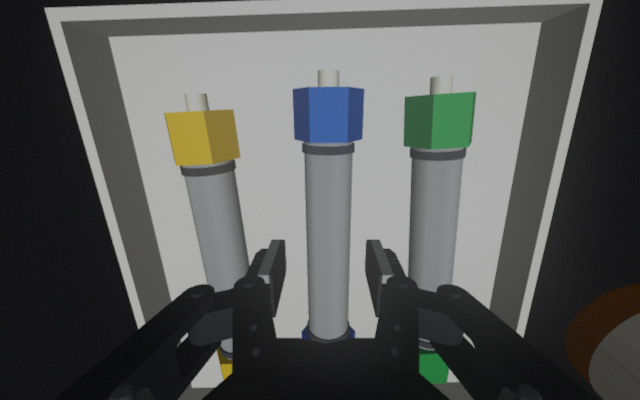

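```bash
python3 - <<'E'
from h import *
o,d=ray("side",(296.1,265.9))
for y in (.306,.311,.32): print(o+d*(y-o[1])/d[1])
E
```

```text
[0.5032 0.306  0.02  ]
[0.5002 0.311  0.0259]
[0.4948 0.32   0.0367]
```

Call:
move_arm:
  increments:
    - [0, 0, -0.006, 0, 0, 0, 120]
    - [0, 0, -0.004, 0, 0, 0, 120]
    - [0, 0, 0, 0, 0, 0, 150]
    - [0, 0, 0, 0, 0, 0, 180]
    - [0, 0, 0, 0, 0, 0, 210]
    - [0, 0, 0, 0, 0, 0, 210]
    - [0, 0, 0, 0, 0, 0, 210]
  force: 60

```text
time: 5.7
eef_pos: [0.5046, 0.2864, -0.0145]
ee_rot: [-0.0, 0.7, 0.714, 0.0]
force: [-2.6, 2.7, 3.9]
grip_width: 0.0224
```

```bash
python3 - <<'E'
from h import *
im,C=snap("wrist","w5")
s=ctrl.get_state(); print(s["time"],s["eef_pos"],s["grip_width"],s["force"],s["joint_positions"])
E
```

```text
5.75 [ 0.5046  0.2864 -0.0145] 0.02262498292855479 [-1.8548  2.0818  4.1537] [ 0.3776  0.4769 -0.2781  0.8152  0.0008  0.3582]
```

View pics/w5.png

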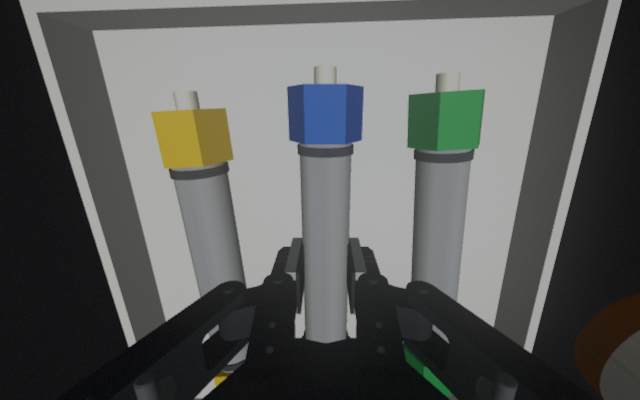

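Call:
move_arm:
  increments:
    - [0, 0, 0.01, 0, 0, 0, 210]
    - [0, 0, 0.015, 0, 0, 0, 210]
    - [0, 0, 0.03, 0, 0, 0, 210]
    - [0, 0, 0, 0, 0, 0, 210]

```text
time: 6.25
eef_pos: [0.507, 0.2865, 0.0429]
ee_rot: [0.001, 0.7, 0.714, 0.002]
force: [0.3, -0.1, -4.4]
grip_width: 0.0226
```

```bash
python3 - <<'E'
from h import *
im,C=snap("side","s6",(220,150,400,330),4.4)
s=ctrl.get_state(); print(s["time"],s["eef_pos"],s["grip_width"],s["force"],s["wrist_torque"])
E
```

```text
6.3 [0.5059 0.2861 0.0414] 0.022955093997914497 [-0.4245 -0.913  -5.258 ] [0.0348 0.0006 0.029 ]
```

View pics/s6.png

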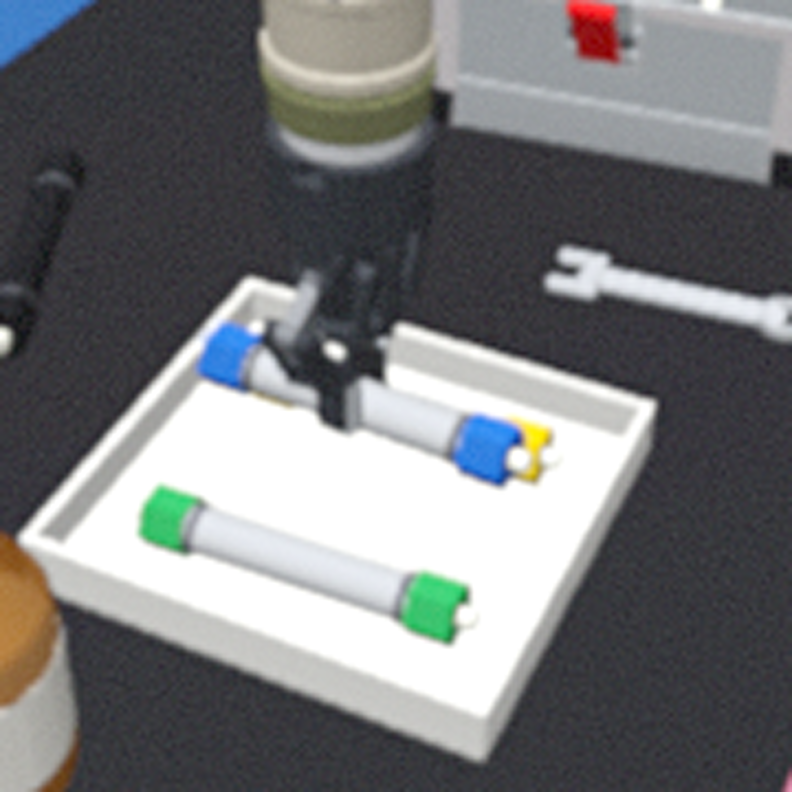

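Call:
move_arm:
  increments:
    - [0, 0, 0.05, 0, 0, 0, 210]
    - [0, 0, 0.06, 0, 0, 0, 210]
    - [0, 0, 0.06, 0, 0, 0, 210]
    - [0, 0, 0.05, 0, 0, 0, 210]
    - [0, -0.04, 0, 0, 0, 2, 210]
    - [0, -0.05, 0, 0, 0, 2, 210]
    - [0, -0.05, 0, 0, 0, 2, 210]
    - [0, -0.04, 0, 0, 0, 2.7, 210]

```text
time: 7.3
eef_pos: [0.5038, 0.104, 0.2586]
ee_rot: [-0.001, 0.644, 0.765, -0.001]
force: [0.8, -0.7, -5.4]
grip_width: 0.0226
```

```bash
python3 - <<'E'
from h import *
snap("side","s7"); snap("top","t7")
s=ctrl.get_state(); print(s["time"],s["eef_pos"],s["grip_width"],s["force"],s["joint_positions"])
E
```

```text
7.4 [0.504  0.1023 0.2587] 0.022741372076722405 [-0.6804  0.8773 -4.7182] [ 0.0451  0.1868  0.0137  1.4002 -0.0017 -0.1214]
```

View pics/s7.png

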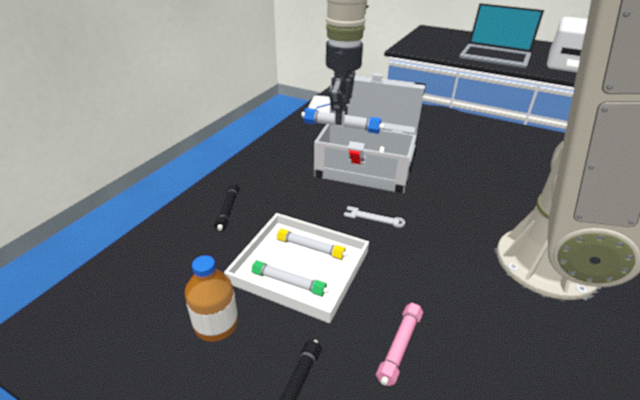

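View pics/t7.png

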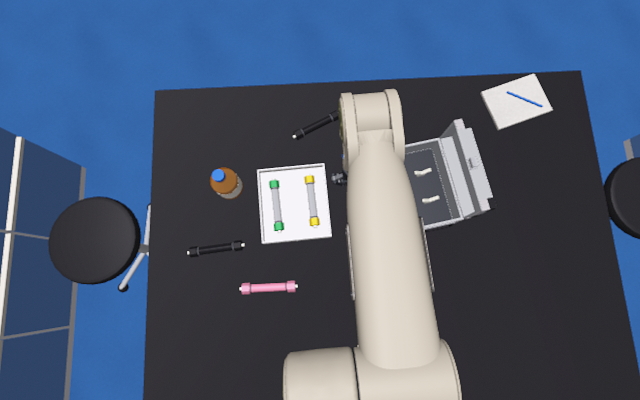

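Call:
move_arm:
  increments:
    - [0.0056, -0.0502, 0, 0, 0, 0, 210]
    - [0.0056, -0.0502, 0, 0, 0, 0, 210]
    - [0.0056, -0.0502, 0, 0, 0, 0, 210]
    - [0.0056, -0.0502, 0, 0, 0, 0, 210]
    - [0.0056, -0.0502, 0, 0, 0, 0, 210]
    - [0, 0, -0.05, 0, 0, 0, 210]
    - [0, 0, -0.04, 0, 0, 0, 210]
    - [0, 0, 0, 0, 0, 0, 210]

```text
time: 8.4
eef_pos: [0.5292, -0.1435, 0.1656]
ee_rot: [-0.005, 0.644, 0.765, -0.001]
force: [-0.3, 1.1, -4.5]
grip_width: 0.0225
```

```bash
python3 - <<'E'
from h import *
snap("side","s8",(280,0,460,200),4); im,C=snap("wrist","w8")
s=ctrl.get_state(); print(s["time"],s["eef_pos"],s["ee_rot"],s["grip_width"],s["force"],s["joint_positions"])
E
```

```text
8.5 [ 0.5326 -0.1447  0.1704] [-0.0004  0.6441  0.7649 -0.0001] 0.022390811153373307 [ 0.0558 -0.0107 -4.1774] [-0.4108  0.281  -0.0804  1.2103  0.0001 -0.5819]
```

View pics/s8.png

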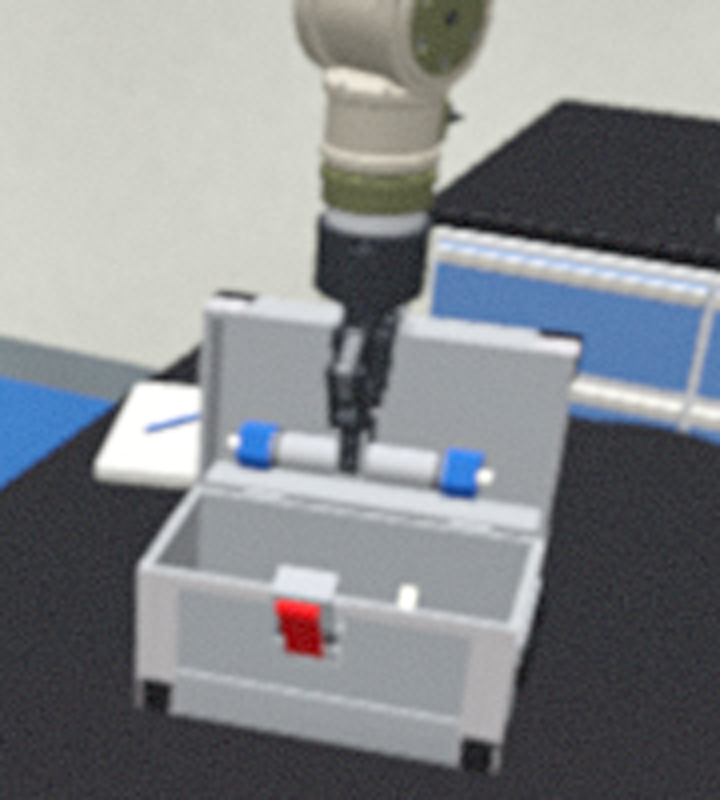

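View pics/w8.png

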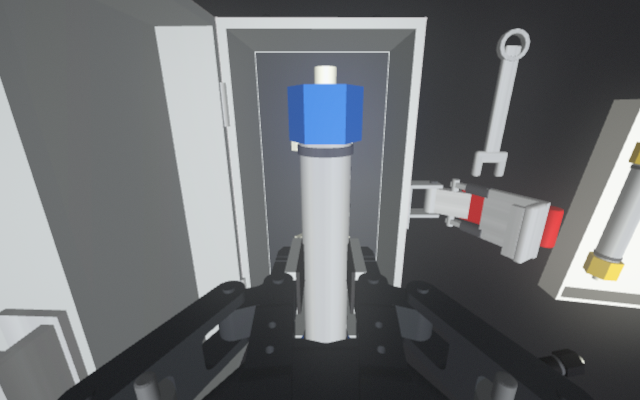

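```bash
python3 - <<'E'
from h import *
C=cam("wrist")
a=onz("wrist",(217,20),.125,C);b=onz("wrist",(425,18),.125,C)
# bottom end
c=onz("wrist",(243,288),.125,C); d=onz("wrist",(404,288),.125,C)
print(a,b,c,d)
x=a-b;print(np.linalg.norm(x)); u=(d-b)/np.linalg.norm(d-b); print(np.degrees(np.arctan2(u[1],u[0])))
y=np.array([.985,.171,0]);y/=np.linalg.norm(y)
print("centre est",(a+b)/2+y*.135)
st=ctrl.get_state();print(st["eef_pos"])
print("blue fitting", onz("wrist",(326,115),.205,C))
E
```

```text
[ 0.412  -0.2401  0.125 ] [ 0.387  -0.1024  0.125 ] [ 0.6214 -0.2056  0.125 ] [ 0.5965 -0.0615  0.125 ]
0.13994339954449697
11.04324402629371
centre est [ 0.5325 -0.1482  0.125 ]
[ 0.5326 -0.1447  0.1704]
blue fitting [ 0.4578 -0.1579  0.205 ]
```

Call:
move_arm:
  increments:
    - [0.0005, -0.004, -0.03, 0, 0, 0, 210]
    - [0, 0, -0.04, 0, 0, 0, 210]
    - [0, 0, -0.025, 0, 0, 0, 210]
    - [0, 0, -0.01, 0, 0, 0, 210]
    - [0, 0, -0.004, 0, 0, 0, 210]
    - [0, 0, 0, 0, 0, 0, 210]

```text
time: 9.25
eef_pos: [0.5342, -0.1494, 0.0625]
ee_rot: [0.001, 0.644, 0.765, 0.0]
force: [-0.4, 0.2, -5.1]
grip_width: 0.0226
```

```bash
python3 - <<'E'
from h import *
snap("side","s9",(280,0,460,200),4); im,C=snap("wrist","w9")
s=ctrl.get_state(); print(s["time"],s["eef_pos"],s["ee_rot"],s["grip_width"],s["force"],s["wrist_torque"])
E
```

```text
9.35 [ 0.5341 -0.1495  0.0625] [0.0011 0.6442 0.7649 0.0004] 0.022467080779579107 [-0.1222 -0.4212 -5.2263] [0.0051 0.0105 0.0112]
```

View pics/w9.png

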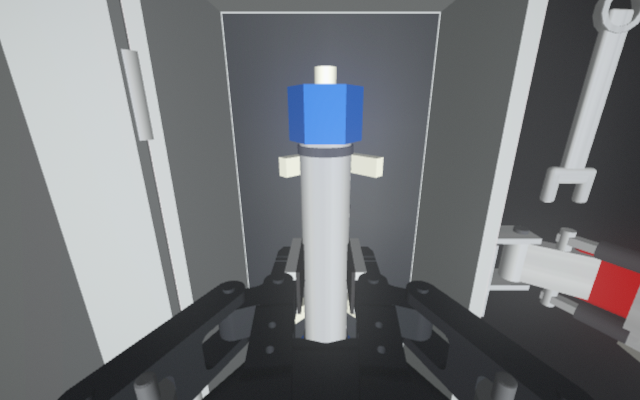

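Call:
move_arm:
  increments:
    - [-0.001, 0.001, -0.004, 0, 0, 0, 210]
    - [0, 0, -0.003, 0, 0, 0, 210]
    - [0, 0, -0.002, 0, 0, 0, 210]
    - [0, 0, 0, 0, 0, 0, 210]

```text
time: 9.85
eef_pos: [0.5321, -0.1475, 0.0537]
ee_rot: [0.0, 0.644, 0.765, 0.001]
force: [-4.3, 3.4, 7.4]
grip_width: 0.0226
```

Call:
move_arm:
  increments:
    - [0, 0, 0, 0, 0, 0, 170]
    - [0, 0, 0, 0, 0, 0, 140]
    - [0, 0, 0, 0, 0, 0, 120]
    - [0, 0, 0, 0, 0, 0, 120]
    - [0, 0, 0, 0, 0, 0, 120]

```text
time: 10.48
eef_pos: [0.532, -0.1481, 0.0521]
ee_rot: [-0.0, 0.644, 0.765, 0.0]
force: [-1.1, 0.2, 0.3]
grip_width: 0.0452
```

```bash
python3 - <<'E'
from h import *
im,C=snap("wrist","w10")
s=ctrl.get_state(); print(s["time"],s["eef_pos"],s["grip_width"],s["force"])
E
```

```text
10.525 [ 0.5321 -0.1481  0.0521] 0.045529386647435735 [-0.4387  0.3635  0.    ]
```

View pics/w10.png

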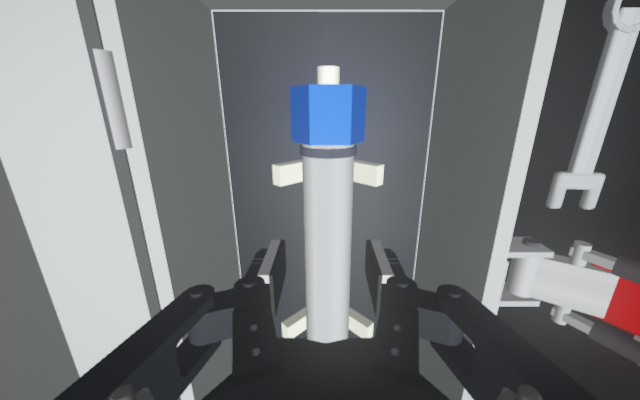

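Call:
move_arm:
  increments:
    - [0, 0, 0.04, 0, 0, 0, 120]
    - [0, 0, 0.06, 0, 0, 0, 120]
    - [0, 0, 0.06, 0, 0, 0, 120]
    - [0, 0, 0.06, 0, 0, 0, 120]
    - [0, 0, 0.06, 0, 0, 0, 255]
    - [0.009, -0.0527, 0, 0, 0, 0, 255]
    - [0.009, -0.0527, 0, 0, 0, 0, 255]
    - [0.009, -0.0527, 0, 0, 0, 0, 255]
    - [0, 0, -0.04, 0, 0, 0, 255]
    - [0, 0, 0, 0, 0, 0, 255]

```text
time: 11.78
eef_pos: [0.5569, -0.3055, 0.2876]
ee_rot: [-0.005, 0.645, 0.764, -0.0]
force: [-0.2, 0.2, 0.4]
grip_width: 0.0003
```

```bash
python3 - <<'E'
from h import *
im,C=snap("side","s11",(280,0,460,200),4);snap("wrist","w11")
s=ctrl.get_state(); print(s["time"],s["eef_pos"],s["grip_width"],s["force"])
E
```

```text
11.875 [ 0.5588 -0.3056  0.2928] -0.00033835420555423115 [ 0.8049 -0.4963  0.9075]
```

View pics/s11.png

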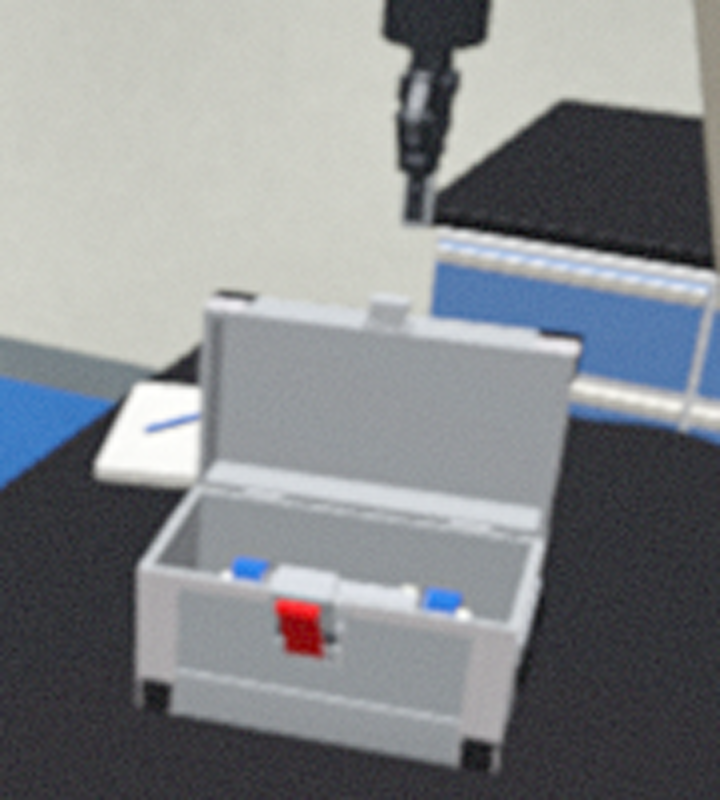

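View pics/w11.png

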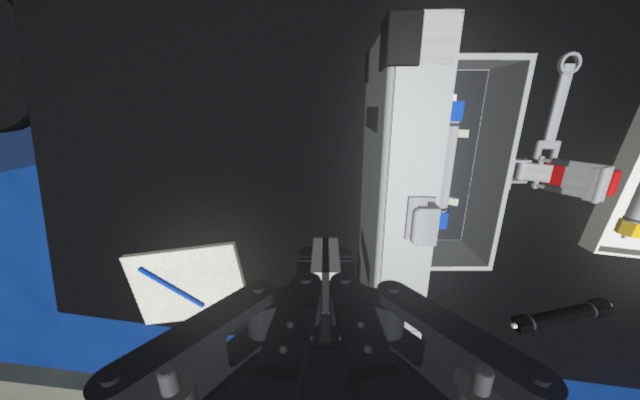

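```bash
python3 - <<'E'
from h import *
o,d=ray("side",(383.75,55.5)); print(o+d*(-.3055-o[1])/d[1])
C=cam("wrist"); print("lid top edge", onz("wrist",(385,290),.265,C),onz("wrist",(383,66),.265,C))
E
```

```text
[ 0.5529 -0.3055  0.3194]
lid top edge [ 0.6157 -0.2456  0.265 ] [ 0.4494 -0.2872  0.265 ]
```

Call:
move_arm:
  increments:
    - [0, 0, -0.04, 0, 0, 0, 255]
    - [0, 0, -0.031, 0, 0, 0, 255]
    - [-0.0028, 0.0162, 0, 0, 0, 0, 255]
    - [-0.0028, 0.0162, 0, 0, 0, 0, 255]
    - [-0.0028, 0.016, 0.004, 0, 0, 0, 255]
    - [-0.0028, 0.016, 0.0035, 0, 0, 0, 255]
    - [-0.0028, 0.0165, 0.001, 0, 0, 0, 255]
    - [-0.0028, 0.0165, -0.002, 0, 0, 0, 255]
    - [-0.0027, 0.0158, -0.004, 0, 0, 0, 255]
    - [-0.0027, 0.0158, -0.0057, 0, 0, 0, 255]
    - [0, 0, 0, 0, 0, 0, 255]

```text
time: 13.25
eef_pos: [0.5361, -0.1747, 0.2181]
ee_rot: [-0.001, 0.643, 0.766, 0.0]
force: [-0.6, 0.4, -0.7]
grip_width: 0.0001
```

```bash
python3 - <<'E'
from h import *
im,C=snap("side","s12",(280,0,460,200),4)
s=ctrl.get_state(); print(s["time"],s["eef_pos"],s["grip_width"],s["force"])
E
```

```text
13.3 [ 0.5362 -0.1755  0.2179] -0.000174363210846456 [ 0.469   0.2767 -0.6596]
```

View pics/s12.png

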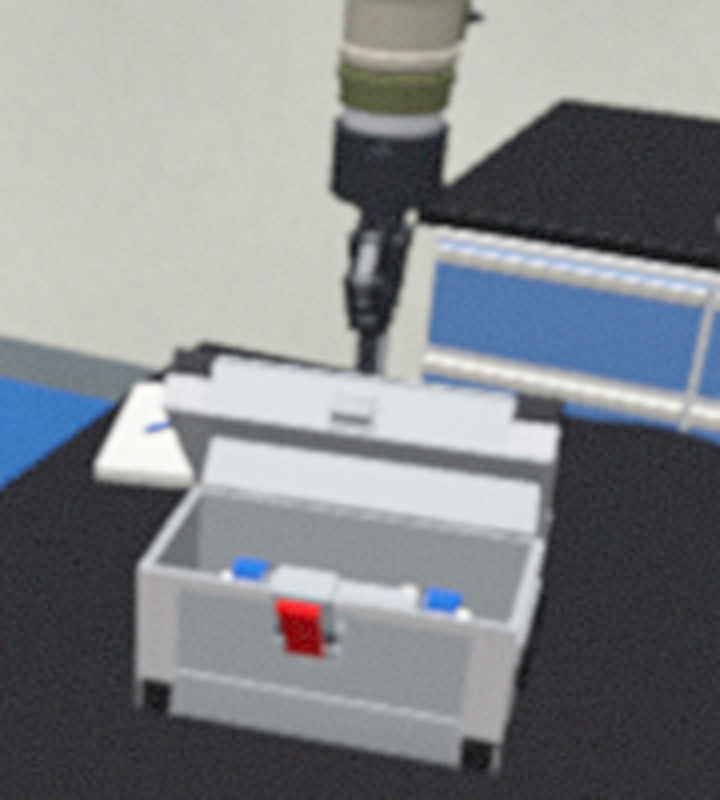

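Call:
move_arm:
  increments:
    - [-0.0024, 0.014, -0.008, 0, 0, 0, 255]
    - [-0.0024, 0.014, -0.0097, 0, 0, 0, 255]
    - [-0.002, 0.0115, -0.0115, 0, 0, 0, 255]
    - [-0.002, 0.011, -0.013, 0, 0, 0, 255]
    - [-0.0012, 0.007, -0.0115, 0, 0, 0, 255]
    - [-0.0008, 0.004, -0.008, 0, 0, 0, 255]
    - [0, 0, 0, 0, 0, 0, 255]

```text
time: 14.18
eef_pos: [0.525, -0.1154, 0.1549]
ee_rot: [-0.001, 0.644, 0.765, -0.001]
force: [-0.6, -0.7, 0.3]
grip_width: -0.0001
```

```bash
python3 - <<'E'
from h import *
im,C=snap("side","s13",(280,0,460,200),4)
s=ctrl.get_state(); print(s["time"],s["eef_pos"],s["grip_width"],s["force"])
E
```

```text
14.225 [ 0.5255 -0.1158  0.1555] -5.763000627430793e-05 [ 1.1125 -0.5789  0.3146]
```

View pics/s13.png

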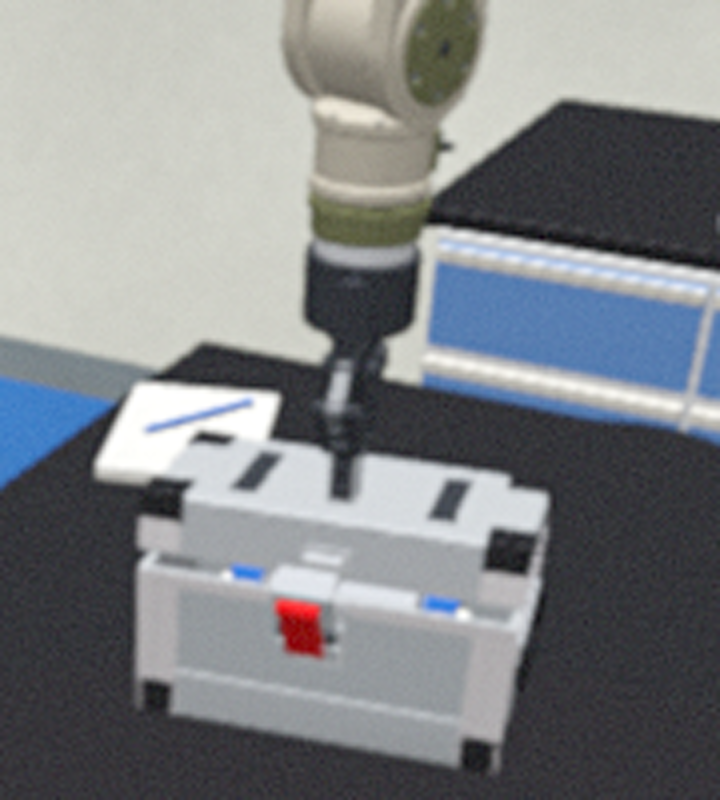

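Call:
move_arm:
  increments:
    - [0, 0.001, -0.005, 0, 0, 0, 255]
    - [0, 0.001, -0.005, 0, 0, 0, 255]
    - [0, 0, -0.004, 0, 0, 0, 255]
    - [0, 0, 0, 0, 0, 0, 255]

```text
time: 14.72
eef_pos: [0.5262, -0.1136, 0.143]
ee_rot: [0.0, 0.644, 0.765, 0.0]
force: [-2.1, 1.7, 6.1]
grip_width: -0.0003
```

Call:
move_arm:
  increments:
    - [0, 0, -0.003, 0, 0, 0, 255]
    - [0, 0, 0, 0, 0, 0, 255]

```text
time: 14.98
eef_pos: [0.5263, -0.1137, 0.1429]
ee_rot: [0.001, 0.644, 0.765, 0.001]
force: [-8.0, 4.4, 23.9]
grip_width: -0.0004
```

```bash
python3 - <<'E'
from h import *
im,C=snap("side","s14",(300,80,430,200),6)
s=ctrl.get_state(); print(s["time"],s["eef_pos"],s["grip_width"],s["force"])
E
```

```text
15.025 [ 0.5263 -0.1137  0.1429] 0.00019017466280376813 [-7.6502  3.7424 23.1737]
```

View pics/s14.png

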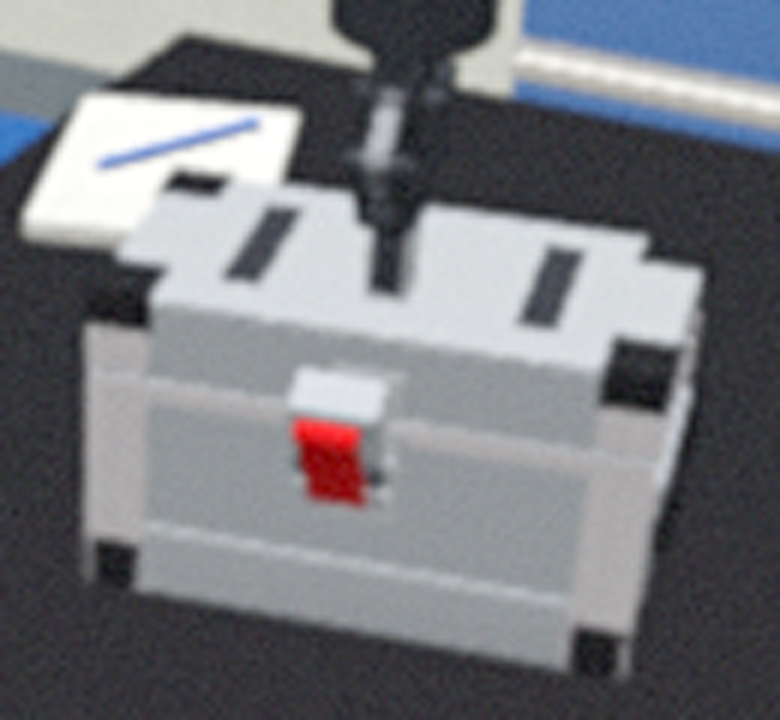

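Call:
move_arm:
  increments:
    - [0, 0, 0.04, 0, 0, 0, 255]
    - [0, 0, 0.05, 0, 0, -10, 200]
    - [-0.003, 0.017, 0.03, 0, 0, -10, 150]
    - [-0.003, 0.017, 0, 0, 0, -10, 120]
    - [-0.003, 0.017, 0, 0, 0, -10, 100]
    - [-0.003, 0.017, 0, 0, 0, -10, 100]
    - [-0.003, 0.017, 0, 0, 0, -10, 100]
    - [0, 0, 0, 0, 0, -10, 100]
    - [0, 0, 0, 0, 0, -10, 100]
    - [0, 0, 0, 0, 0, -10, 100]
    - [0, 0, 0, 0, 0, 0, 100]

```text
time: 16.4
eef_pos: [0.511, -0.0289, 0.2589]
ee_rot: [0.0, 0.996, 0.086, -0.0]
force: [0.5, 0.4, 0.7]
grip_width: 0.0517
```

```bash
python3 - <<'E'
from h import *
im,C=snap("wrist","w15");snap("top","t15",(350,100,500,220),5)
s=ctrl.get_state(); print(s["time"],s["eef_pos"],s["ee_rot"],s["grip_width"],s["force"],s["joint_positions"])
E
```

```text
16.5 [ 0.511  -0.0289  0.259 ] [ 0.0001  0.9962  0.0868 -0.0001] 0.05164688851002394 [-0.0172 -0.285   0.0731] [-0.2132  0.1797  0.0058  1.397  -0.0003  1.1839]
```

View pics/w15.png

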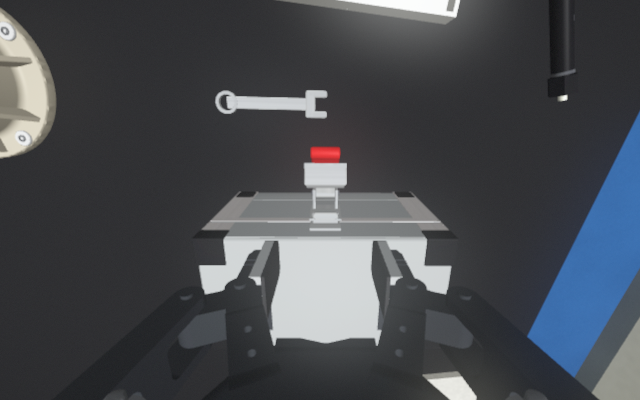

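```bash
python3 - <<'E'
from h import *
s=cv2.imread("pics/w15.png")[130:240,270:380]; cv2.imwrite("pics/w15c.png",cv2.resize(s,None,fx=6,fy=6,interpolation=cv2.INTER_CUBIC))
C=cam("wrist"); f=lambda a:(300+a[0]/6,80+a[1]/6)
cen=np.array([.532,-.1485,0]); ex=np.array([.171,-.985,0]);ex/=np.linalg.norm(ex); ey=np.array([-ex[1],ex[0],0])
def case(p): p=p-cen; return np.array([p@ex,p@ey,p[2]])
for n,w,sd in (("outerR",(347,163),(290,412)),("outerL",(305,163),(383,423)),("innR",(346,186),(302,370)),("innL",(304,186),(388,378)),("outer mid",(326,163),(336.5,418)),("inner mid",(325,186),(345,374)),("red end upper",(326,147),(328,438)),("keeper",(325.5,213),(340,368))):
    p,e=tri([ray("wrist",w,C),ray("side",f(sd))]); print(n,case(p).round(4),np.round(e,4))
E
```

```text
outerR [-0.148   0.0172  0.1655] [0.0029 0.0029]
outerL [-0.1478 -0.0233  0.1669] [0.0035 0.0035]
innR [-0.1282  0.0167  0.1758] [0.0022 0.0022]
innL [-0.1289 -0.0221  0.1788] [0.0017 0.0017]
outer mid [-0.1479 -0.0031  0.166 ] [0.0032 0.0032]
inner mid [-0.1285 -0.0028  0.1773] [0.002 0.002]
red end upper [-0.1628 -0.0031  0.1643] [0.0032 0.0032]
keeper [-0.0971  0.0017  0.1635] [0.0021 0.0021]
```

View pics/w15c.png

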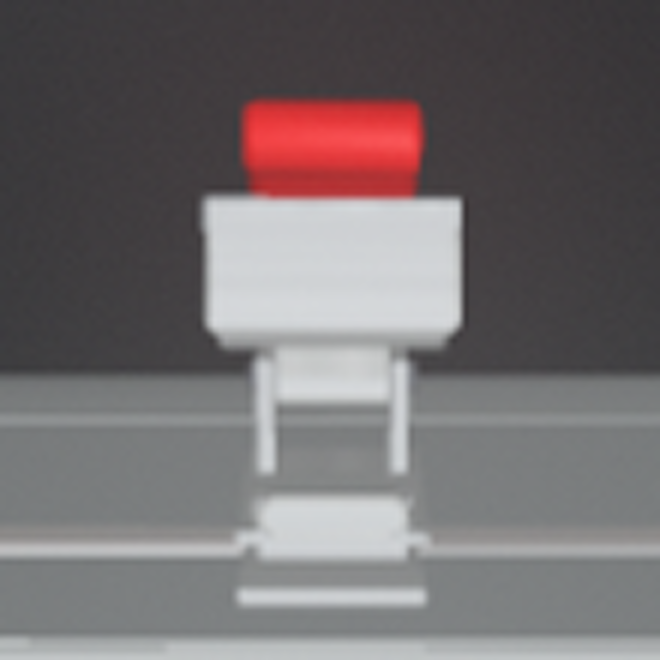

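Call:
move_arm:
  increments:
    - [-0.005, 0.019, -0.03, 0, 0, 0, 100]
    - [0, 0, -0.04, 0, 0, 0, 100]
    - [0, 0, -0.03, 0, 0, 0, 100]
    - [0, 0, 0, 0, 0, 0, 100]

```text
time: 17.0
eef_pos: [0.504, -0.0094, 0.1571]
ee_rot: [-0.001, 0.996, 0.086, -0.002]
force: [0.5, 0.4, -0.0]
grip_width: 0.052
```

```bash
python3 - <<'E'
from h import *
im,C=snap("wrist","w16");snap("side","s16",(300,60,430,180),6)
s=ctrl.get_state(); print(s["time"],s["eef_pos"],s["ee_rot"],s["grip_width"],s["force"])
E
```

```text
17.1 [ 0.5064 -0.0098  0.16  ] [0.0001 0.9963 0.0858 0.0002] 0.05218605342027742 [1.0593 0.0231 0.0043]
```

View pics/w16.png

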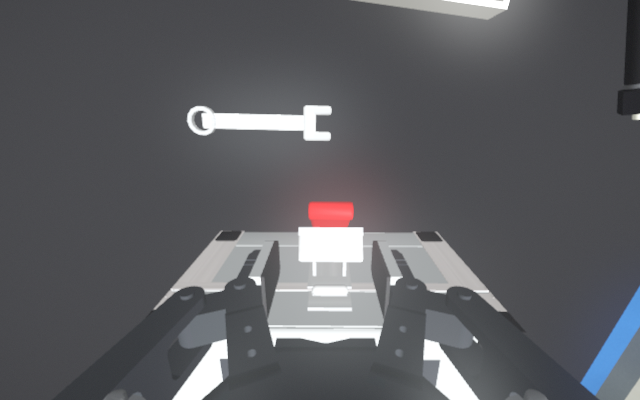

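View pics/s16.png

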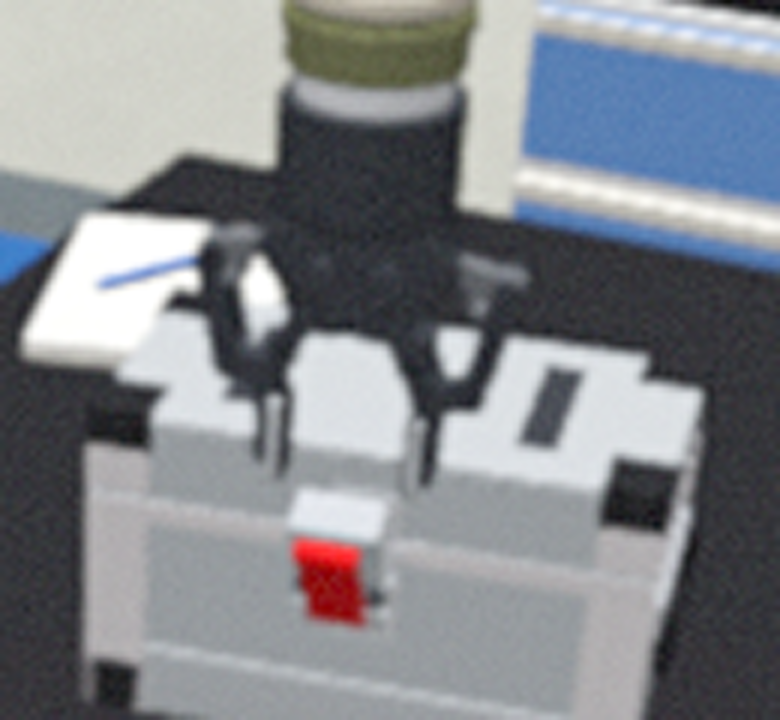

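Call:
move_arm:
  increments:
    - [0.003, 0.0005, -0.02, 0, 0, 0, 100]
    - [0, 0, -0.02, 0, 0, 0, 100]
    - [0, 0, -0.01, 0, 0, 0, 100]
    - [0, 0, 0, 0, 0, 0, 100]

```text
time: 17.6
eef_pos: [0.5093, -0.0093, 0.1098]
ee_rot: [0.0, 0.996, 0.085, 0.0]
force: [-0.6, 1.0, -0.2]
grip_width: 0.052
```

```bash
python3 - <<'E'
from h import *
im,C=snap("wrist","w17",(200,150,460,340),3);snap("side","s17",(300,60,430,180),6)
s=ctrl.get_state(); print(s["time"],s["eef_pos"],s["ee_rot"],s["grip_width"],s["force"])
E
```

```text
17.7 [ 0.5098 -0.0093  0.1104] [0.0002 0.9963 0.0854 0.0008] 0.05216297643851001 [0.2634 0.2947 0.7618]
```

View pics/w17.png

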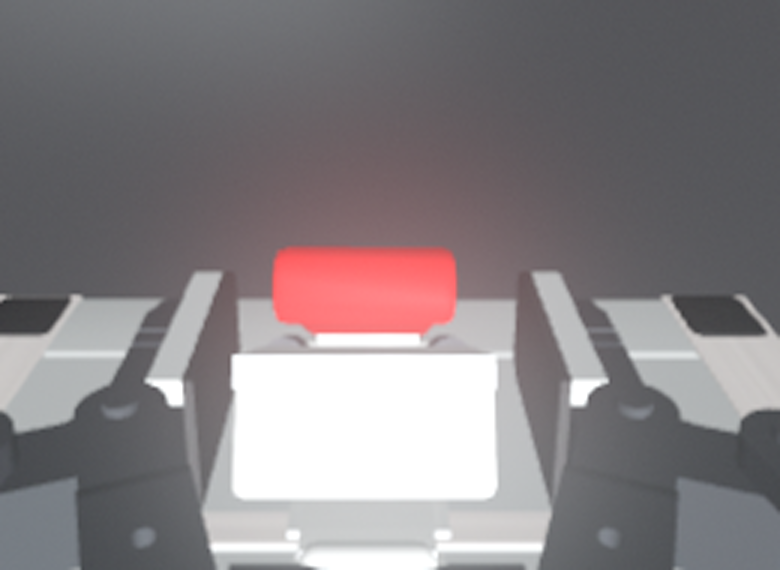

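View pics/s17.png

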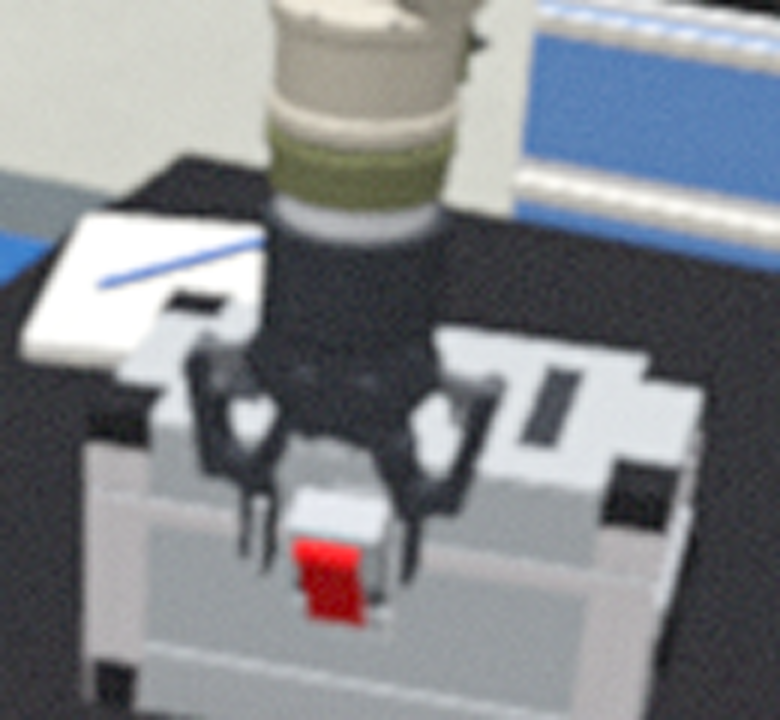

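Call:
move_arm:
  increments:
    - [-0.0015, 0, 0, 0, 0, 0, 120]
    - [0, 0, 0, 0, 0, 0, 145]
    - [0, 0, 0, 0, 0, 0, 160]
    - [0, 0, 0, 0, 0, 0, 160]
  force: 20

```text
time: 18.2
eef_pos: [0.5076, -0.0091, 0.11]
ee_rot: [0.0, 0.996, 0.085, 0.0]
force: [-2.7, 1.3, 5.4]
grip_width: 0.0399
```

```bash
python3 - <<'E'
from h import *
im,C=snap("wrist","w18",(200,150,460,340),3)
s=ctrl.get_state(); print(s["time"],s["eef_pos"],s["ee_rot"],s["grip_width"],s["force"])
E
```

```text
18.25 [ 0.5076 -0.0091  0.11  ] [0.0001 0.9963 0.0854 0.0003] 0.03966490225692945 [-2.4731  0.9748  6.0409]
```

View pics/w18.png

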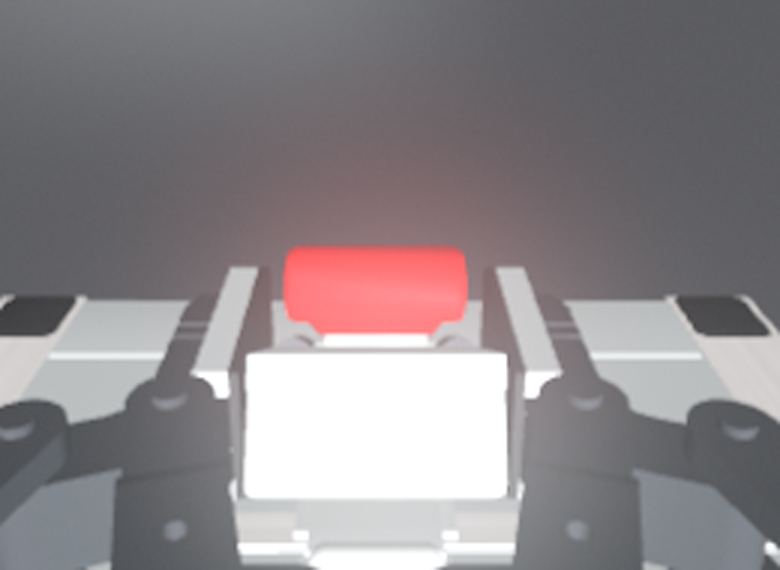

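Call:
move_arm:
  increments:
    - [0.001, -0.0058, 0.0036, 0, 0, 0, 160]
    - [0.0011, -0.0063, 0.0027, 0, 0, 0, 160]
    - [0.0012, -0.0067, 0.0018, 0, 0, 0, 160]
    - [0.0012, -0.0068, 0.0008, 0, 0, 0, 160]
    - [0, 0, 0, 0, 0, 0, 160]

```text
time: 18.88
eef_pos: [0.5119, -0.0357, 0.1179]
ee_rot: [0.0, 0.996, 0.085, -0.0]
force: [-0.8, 2.6, -3.9]
grip_width: 0.0393
```

```bash
python3 - <<'E'
from h import *
im,C=snap("wrist","w19",(200,150,460,340),3);snap("side","s19",(300,60,430,180),6)
s=ctrl.get_state(); print(s["time"],s["eef_pos"],s["grip_width"],s["force"])
E
```

```text
18.975 [ 0.5119 -0.0355  0.118 ] 0.0394384735685312 [-0.7931 -0.8474 -4.3333]
```

View pics/w19.png

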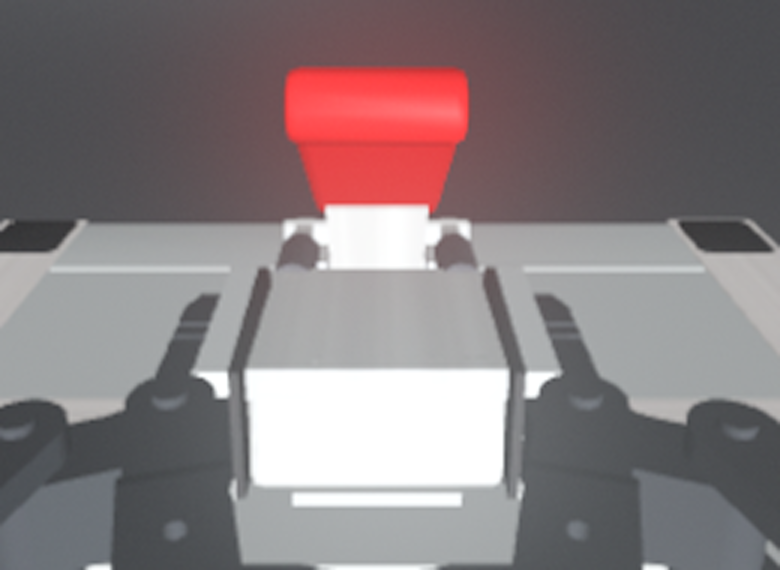

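View pics/s19.png

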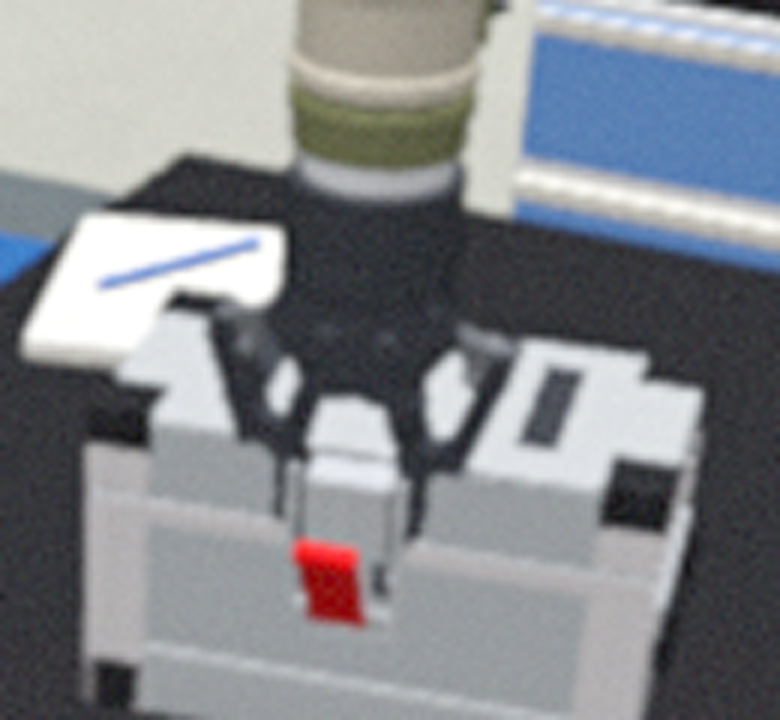

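Call:
move_arm:
  increments:
    - [0.0012, -0.0068, 0, 0, 0, 0, 160]
    - [0.0012, -0.0068, -0.001, 0, 0, 0, 160]
    - [0.0007, -0.004, -0.001, 0, 0, 0, 160]
    - [0, 0, 0, 0, 0, 0, 140]
    - [0, 0, 0, 0, 0, 0, 100]
    - [0, 0, 0, 0, 0, 0, 100]

```text
time: 19.73
eef_pos: [0.5164, -0.0532, 0.1169]
ee_rot: [0.001, 0.996, 0.085, 0.001]
force: [-0.5, -0.9, -0.2]
grip_width: 0.0519
```

```bash
python3 - <<'E'
from h import *
im,C=snap("wrist","w20",(200,150,460,340),3);snap("side","s20",(300,60,430,180),6)
s=ctrl.get_state(); print(s["time"],s["eef_pos"],s["grip_width"],s["force"])
E
```

```text
19.825 [ 0.5159 -0.0529  0.1167] 0.05194965093516472 [ 0.2333  0.3373 -0.1333]
```

View pics/w20.png

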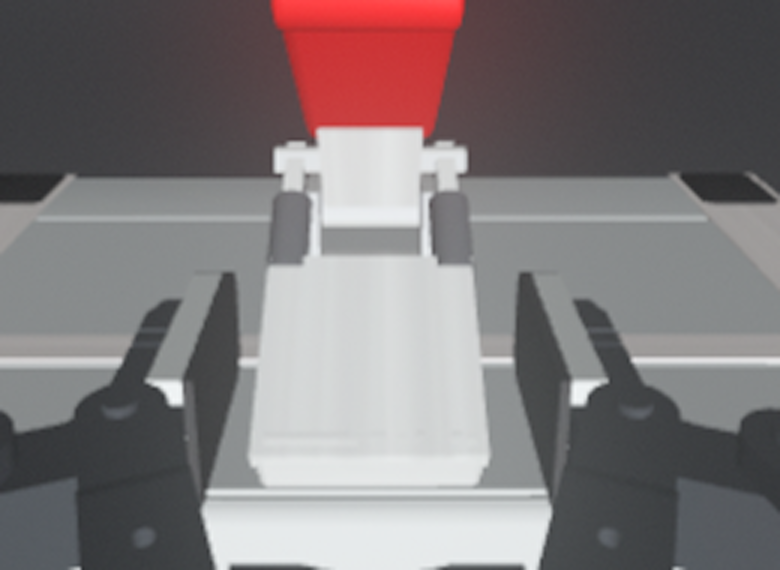

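View pics/s20.png

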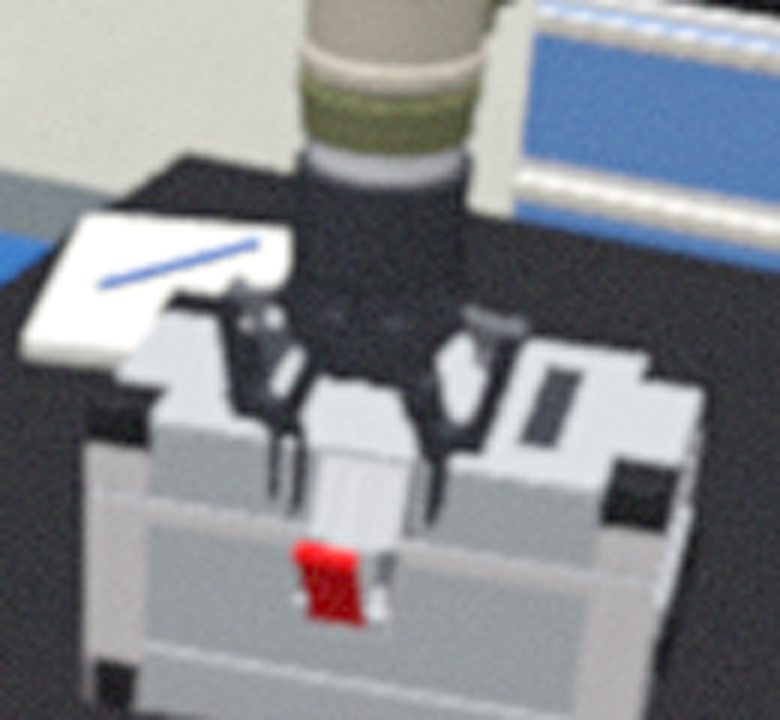

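```bash
cat > lev.py <<'E'
from h import *
cen=np.array([.532,-.1485]); e=np.array([.171,-.985]);e/=np.linalg.norm(e); ey=np.array([-e[1],e[0]])
OFF=.027
def tcp(q,phi,r=.068,corner=None,pen=.002,lat=-.0005):
    d=np.array([np.sin(q),-np.cos(q)]); n=np.array([np.cos(q),np.sin(q)])  # (out,up)
    L=np.array([.0286,.1])+r*d-.0086*n - pen*n
    t=np.array([-np.sin(phi),-np.cos(phi)]); w=np.array([-np.cos(phi),np.sin(phi)])
    # contact: which edge
    m=w@n   # edge with more negative n contacts
    c=L-(.011*np.sign(-m)*w if abs(m)>.05 else 0*w)
    T=c+OFF*t
    P=cen-e*(.07+T[0])+ey*lat
    return np.r_[P,T[1]],L,c
if __name__=="__main__":
    prev=None
    for qd,ph in ((135,0),(125,0),(115,0),(105,0),(95,0),(85,5),(75,14),(65,23),(55,32),(45,41),(35,50),(25,56),(15,58),(8,60),(0,60)):
        P,L,c=tcp(np.radians(qd),np.radians(ph))
        print(qd,ph,P,"d",None if prev is None else P-prev,"c",c); prev=P
E
python3 lev.py
```

```text
135 0 [ 0.507  -0.0075  0.1136] d None c [0.0732 0.1406]
125 0 [ 0.506  -0.0014  0.1033] d [-0.0011  0.0061 -0.0103] c [0.0794 0.1303]
115 0 [0.5052 0.0029 0.0921] d [-0.0007  0.0043 -0.0112] c [0.0837 0.1191]
105 0 [0.5048 0.0051 0.0804] d [-0.0004  0.0023 -0.0118] c [0.086  0.1074]
95 0 [0.5048 0.0054 0.0684] d [-0.      0.0002 -0.012 ] c [0.0863 0.0954]
85 5 [0.5036 0.0121 0.0566] d [-0.0012  0.0067 -0.0118] c [0.0954 0.0835]
75 14 [0.505  0.0041 0.046 ] d [ 0.0014 -0.0079 -0.0107] c [0.0915 0.0722]
65 23 [ 0.5067 -0.0055  0.0368] d [ 0.0017 -0.0097 -0.0092] c [0.0857 0.0617]
55 32 [ 0.507  -0.0075  0.0236] d [ 0.0003 -0.0019 -0.0132] c [0.0876 0.0465]
45 41 [ 0.5093 -0.0207  0.0168] d [ 0.0023 -0.0133 -0.0068] c [0.0775 0.0372]
35 50 [ 0.5118 -0.035   0.0124] d [ 0.0025 -0.0143 -0.0044] c [0.066  0.0298]
25 56 [ 0.5141 -0.0486  0.0097] d [ 0.0024 -0.0136 -0.0028] c [0.0539 0.0248]
15 58 [ 0.5163 -0.061   0.0079] d [ 0.0022 -0.0124 -0.0017] c [0.0418 0.0222]
8 60 [ 0.5179 -0.0701  0.0082] d [ 0.0016 -0.0091  0.0002] c [0.0331 0.0217]
0 60 [ 0.5195 -0.0795  0.009 ] d [ 0.0016 -0.0094  0.0008] c [0.0235 0.0225]
```

Call:
move_arm:
  increments:
    - [0, 0, 0.05, 0, 0, 0, 100]
    - [0, 0, 0.05, 0, 0, 0, 100]
    - [0, 0, 0.02, 0, 0, 0, 200]
    - [-0.005, 0.03, 0, 0, 0, 0, 255]
    - [-0.005, 0.014, 0, 0, 0, 0, 255]
    - [0, 0, 0, 0, 0, 0, 255]

```text
time: 20.58
eef_pos: [0.5047, -0.0077, 0.2361]
ee_rot: [0.0, 0.996, 0.086, -0.0]
force: [-0.0, 0.2, 0.5]
grip_width: -0.0002
```

```bash
python3 - <<'E'
from h import *
im,C=snap("wrist","w21",(200,120,460,340),3);snap("side","s21",(300,60,430,180),6)
s=ctrl.get_state(); print(s["time"],s["eef_pos"],s["grip_width"],s["force"])
E
```

```text
20.675 [ 0.5051 -0.0086  0.2359] -0.00022813405032598904 [ 0.7231 -0.2938  1.187 ]
```

View pics/w21.png

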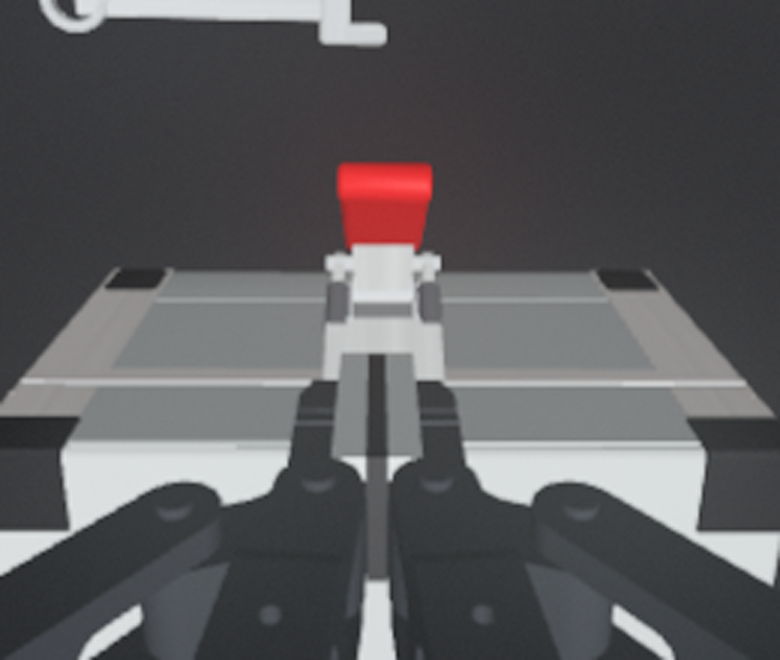

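View pics/s21.png

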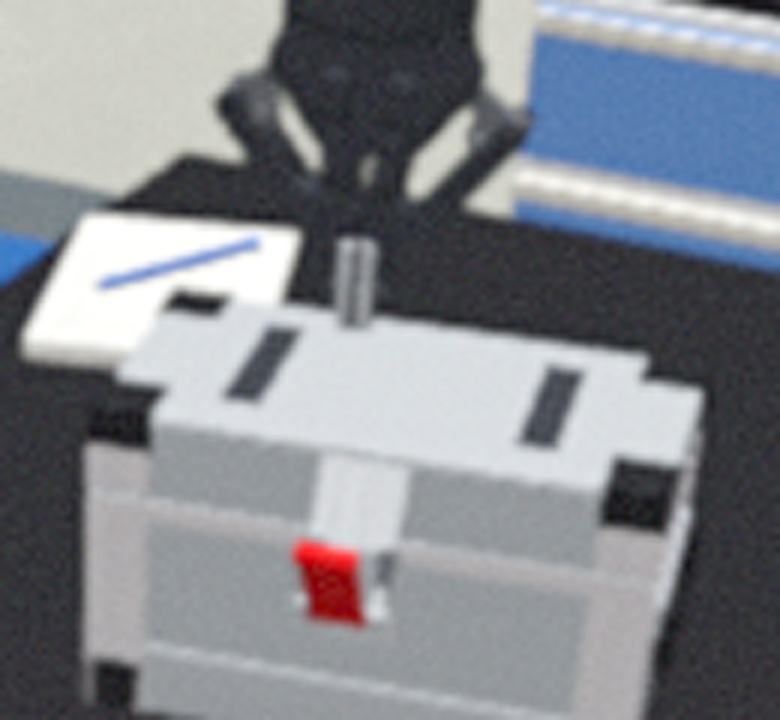

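Call:
move_arm:
  increments:
    - [0.004, 0.001, -0.05, 0, 0, 0, 255]
    - [0, 0, -0.05, 0, 0, 0, 255]
    - [0, 0, -0.018, 0, 0, 0, 255]
    - [0, 0, 0, 0, 0, 0, 255]

```text
time: 21.18
eef_pos: [0.5078, -0.0079, 0.1164]
ee_rot: [-0.0, 0.996, 0.085, -0.002]
force: [0.3, -0.4, -0.0]
grip_width: -0.0
```

```bash
python3 - <<'E'
from h import *
im,C=snap("wrist","w22",(200,120,460,340),3);snap("side","s22",(300,60,430,180),6)
s=ctrl.get_state(); print(s["time"],s["eef_pos"],s["grip_width"],s["force"])
E
```

```text
21.275 [ 0.5096 -0.0079  0.1187] -0.00018323765091044603 [ 0.547  -0.6529  0.3119]
```

View pics/w22.png

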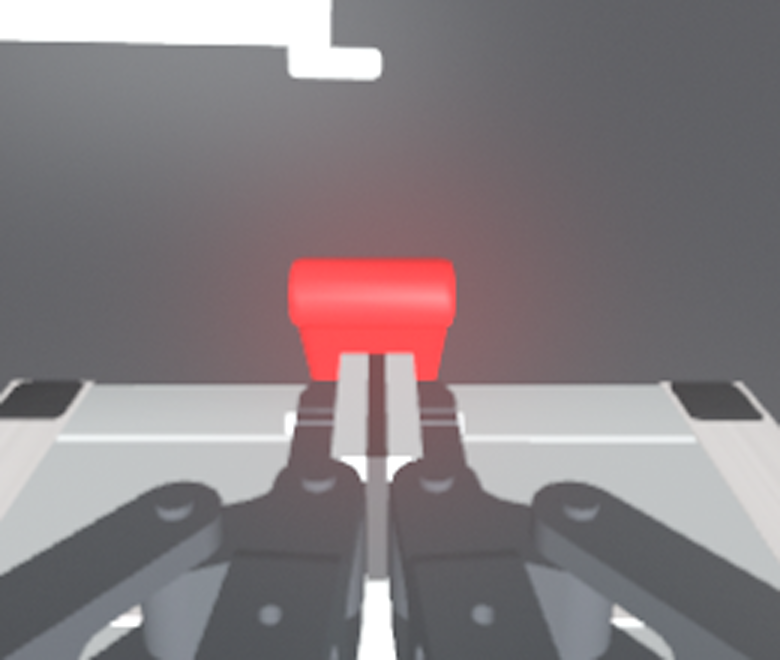

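View pics/s22.png

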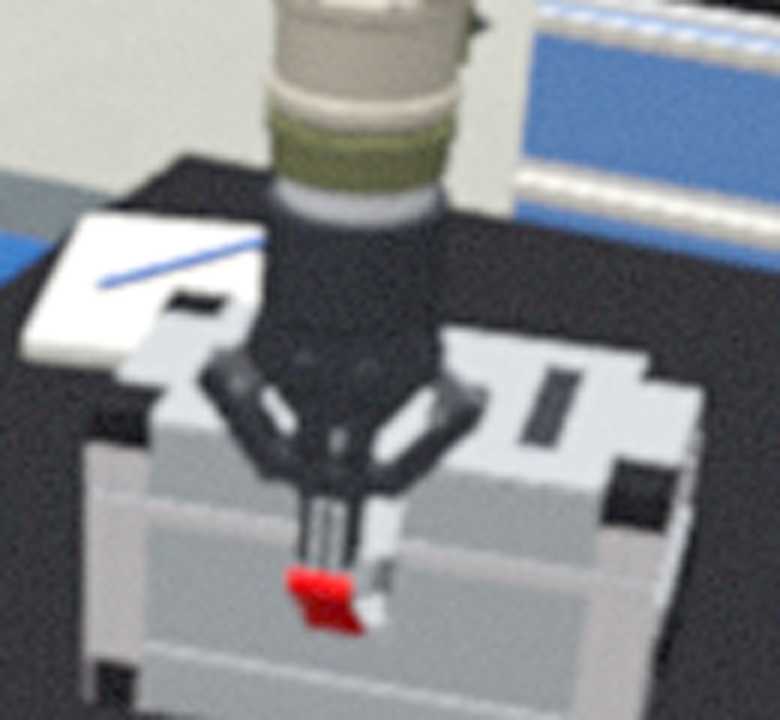

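Call:
move_arm:
  increments:
    - [-0.001, 0.005, -0.01, 0, 0, 0, 255]
    - [-0.001, 0.005, -0.011, 0, 0, 0, 255]
    - [-0.0007, 0.004, -0.0115, 0, 0, 0, 255]
    - [-0.0004, 0.0025, -0.012, 0, 0, 0, 255]
    - [0, 0.001, -0.012, 0, 0, 0, 255]
    - [0, 0, 0, 0, 0, 0, 255]

```text
time: 22.02
eef_pos: [0.505, 0.0105, 0.0604]
ee_rot: [-0.0, 0.996, 0.085, -0.001]
force: [0.2, 0.1, 0.4]
grip_width: -0.0001
```

```bash
python3 - <<'E'
from h import *
im,C=snap("wrist","w23",(200,120,460,340),3);snap("side","s23",(300,60,430,180),6)
s=ctrl.get_state(); print(s["time"],s["eef_pos"],s["grip_width"],s["force"],s["joint_positions"])
E
```

```text
22.125 [0.5055 0.0104 0.0613] 0.0001660495091691324 [-0.1194 -0.6082  0.0146] [-0.1386  0.2732 -0.3753  0.9236  0.0005  1.2612]
```

View pics/w23.png

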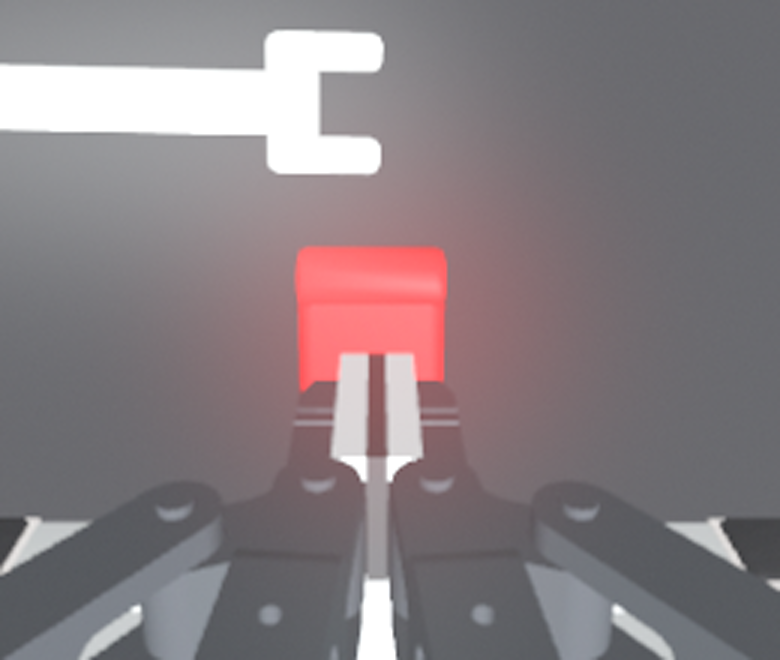

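View pics/s23.png

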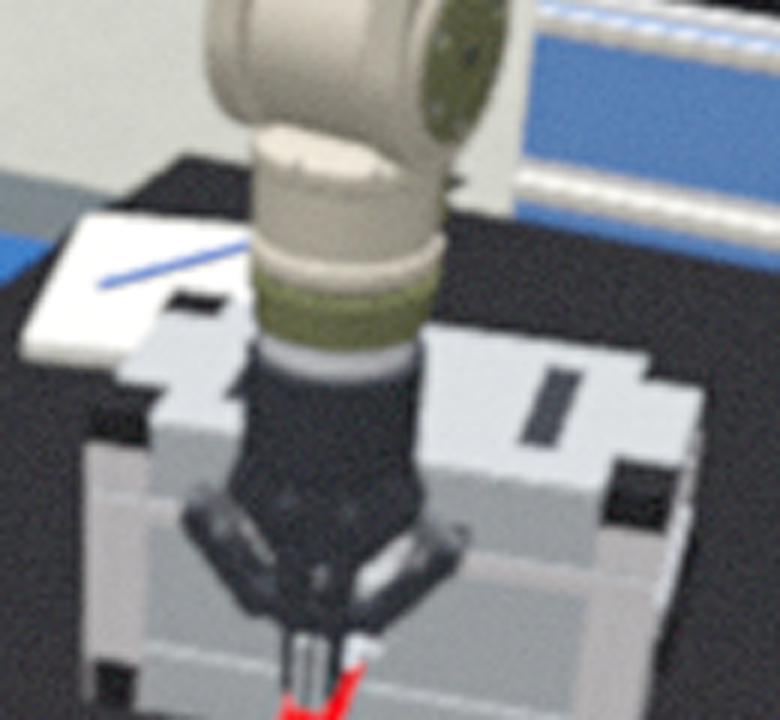

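```bash
python3 - <<'E'
from lev import *
cur=ctrl.get_state()["eef_pos"]; prev=cur
for qd in (80,70,60,50,40,30,22,14,7,0):
    ph=min(90-qd,60); q=np.radians(qd)
    P,L,c=tcp(q,np.radians(ph),r=.066 if qd>40 else .068,pen=.003,lat=.0005)
    print(qd,ph,P,"d",P-prev,c); prev=P
for p in ((366,205),(373,245)): print(onz("top",p,.005))
E
```

```text
80 10 [0.5057 0.0062 0.0505] d [ 0.0002 -0.0042 -0.0107] [0.0916 0.0771]
70 20 [ 0.5073 -0.0032  0.0412] d [ 0.0016 -0.0093 -0.0094] [0.0867 0.0665]
60 30 [ 0.5092 -0.014   0.0336] d [ 0.0019 -0.0108 -0.0076] [0.08  0.057]
50 40 [ 0.5112 -0.0259  0.028 ] d [ 0.0021 -0.0119 -0.0056] [0.0717 0.0487]
40 50 [ 0.5132 -0.0373  0.0231] d [ 0.002  -0.0114 -0.0049] [0.0634 0.0405]
30 60 [ 0.5155 -0.0507  0.0218] d [ 0.0023 -0.0134 -0.0013] [0.0526 0.0353]
22 60 [ 0.5162 -0.0544  0.0096] d [ 0.0006 -0.0037 -0.0122] [0.0488 0.0231]
14 60 [ 0.5178 -0.0638  0.0082] d [ 0.0016 -0.0094 -0.0014] [0.0393 0.0217]
7 60 [ 0.5192 -0.0721  0.0081] d [ 0.0014 -0.0083 -0.0001] [0.0309 0.0216]
0 60 [ 0.5207 -0.0803  0.009 ] d [ 0.0014 -0.0083  0.0009] [0.0225 0.0225]
[0.492  0.0434 0.005 ]
[0.3557 0.0297 0.005 ]
```

Call:
move_arm:
  increments:
    - [0.0002, -0.0042, -0.0107, -9.85, -1.71, 0, 255]
    - [0.0016, -0.0093, -0.0094, -9.85, -1.71, 0, 255]
    - [0.0019, -0.0108, -0.0076, -9.85, -1.71, 0, 255]
    - [0, 0, 0, 0, 0, 0, 255]

```text
time: 22.62
eef_pos: [0.509, -0.0123, 0.0331]
ee_rot: [0.258, 0.962, 0.085, 0.022]
force: [0.7, 2.0, 0.2]
grip_width: 0.0001
```

```bash
python3 - <<'E'
from h import *
im,C=snap("wrist","w24",(200,120,460,340),3);snap("side","s24",(290,60,430,200),5.5)
s=ctrl.get_state(); print(s["time"],s["eef_pos"],s["ee_rot"],s["force"],s["joint_positions"])
q=s["ee_rot"];print(R.from_quat(np.r_[q[1:],q[0]]).as_matrix()[:,2])
E
```

```text
22.725 [ 0.5096 -0.0133  0.0338] [0.2564 0.9627 0.0831 0.0221] [-0.2494  1.0129  0.7353] [ 0.1373  0.3452 -0.4782  0.7276 -0.5203  1.5307]
[ 0.0851 -0.4901 -0.8675]
```

View pics/w24.png

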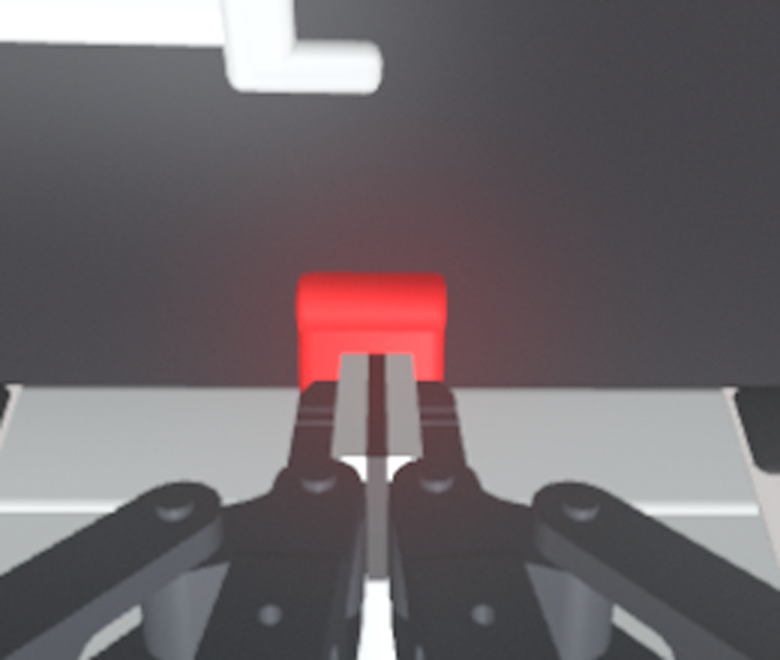

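View pics/s24.png

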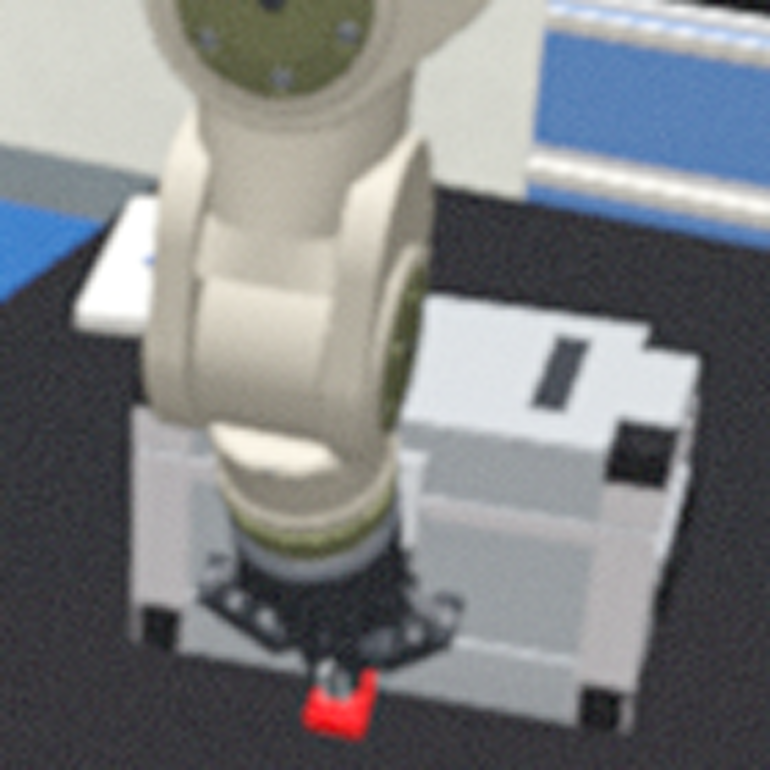

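```bash
python3 - <<'E'
from h import *
snap("top","t25",(350,110,500,230),5)
E
```

```text
(no output)
```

View pics/t25.png

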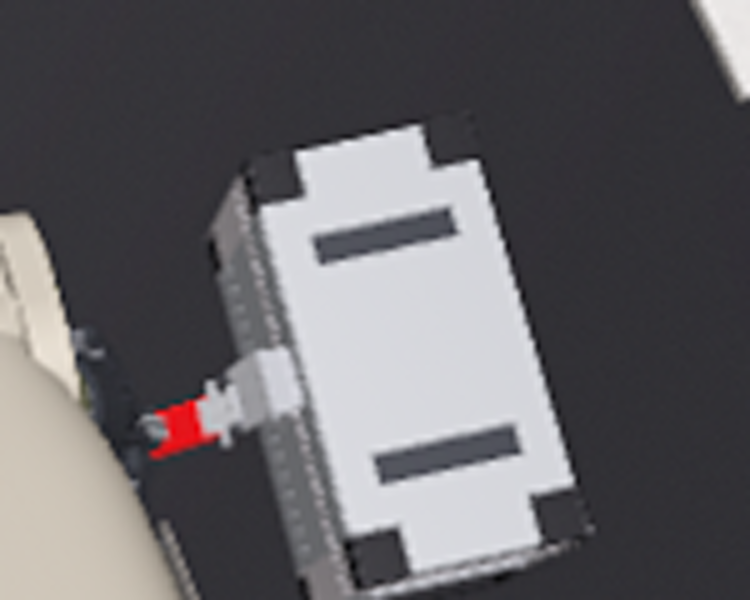

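Call:
move_arm:
  increments:
    - [0.0021, -0.0119, -0.0056, -9.85, -1.71, 0, 255]
    - [0.002, -0.0114, -0.0049, -9.85, -1.71, 0, 255]
    - [0.0022, -0.013, -0.004, -9.0, -1.56, 0, 255]
    - [0, 0, 0, 0, 0, 0, 255]

```text
time: 23.28
eef_pos: [0.5142, -0.051, 0.0163]
ee_rot: [0.491, 0.867, 0.076, 0.039]
force: [-0.8, -0.5, -0.1]
grip_width: 0.0002
```

```bash
python3 - <<'E'
from h import *
im,C=snap("wrist","w26",(200,120,460,340),3);snap("top","t26",(350,110,500,230),5)
s=ctrl.get_state(); print(s["time"],s["eef_pos"],s["ee_rot"],s["force"],s["joint_positions"])
q=s["ee_rot"];print(R.from_quat(np.r_[q[1:],q[0]]).as_matrix()[:,2])
E
```

```text
23.375 [ 0.5162 -0.0509  0.0194] [0.4902 0.8675 0.0737 0.0419] [-0.2633 -0.87   -0.0457] [ 0.2945  0.6093 -0.4599  0.7048 -1.0159  1.8093]
[ 0.1449 -0.8443 -0.516 ]
```

View pics/w26.png

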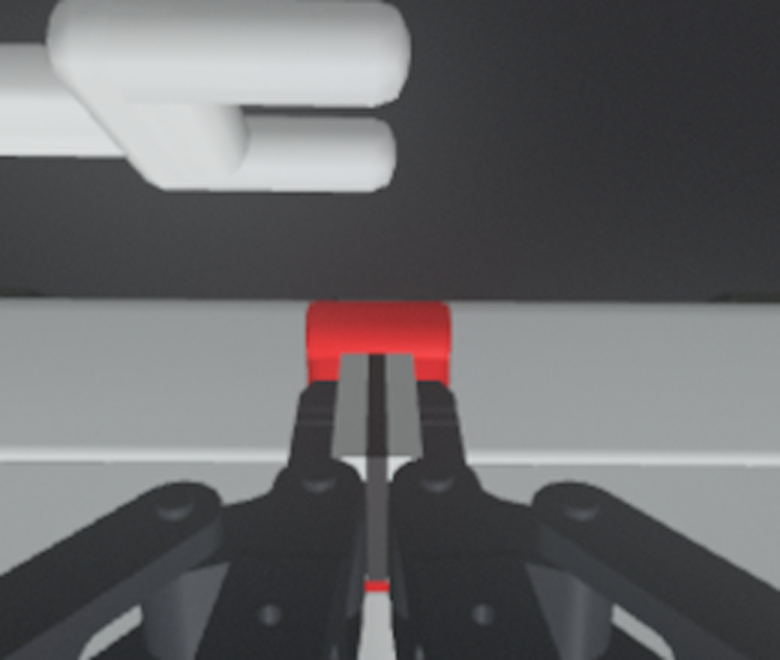

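View pics/t26.png

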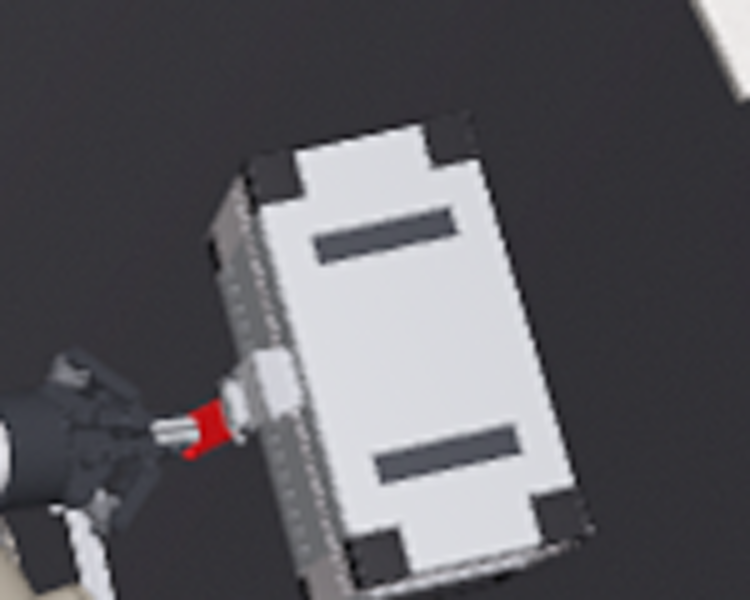

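Call:
move_arm:
  increments:
    - [0.0015, -0.009, 0, 0, 0, 0, 255]
    - [0.0015, -0.009, 0, 0, 0, 0, 255]
    - [0, 0, 0, 0, 0, 0, 255]

```text
time: 23.75
eef_pos: [0.5192, -0.0696, 0.0207]
ee_rot: [0.491, 0.867, 0.073, 0.043]
force: [0.3, -1.3, 0.1]
grip_width: 0.0004
```

```bash
python3 - <<'E'
from h import *
im,C=snap("wrist","w27",(200,120,460,340),3)
s=ctrl.get_state(); print(s["time"],s["eef_pos"],s["force"])
E
```

```text
23.8 [ 0.5191 -0.0693  0.0204] [-0.0303  0.5565  0.6464]
```

View pics/w27.png

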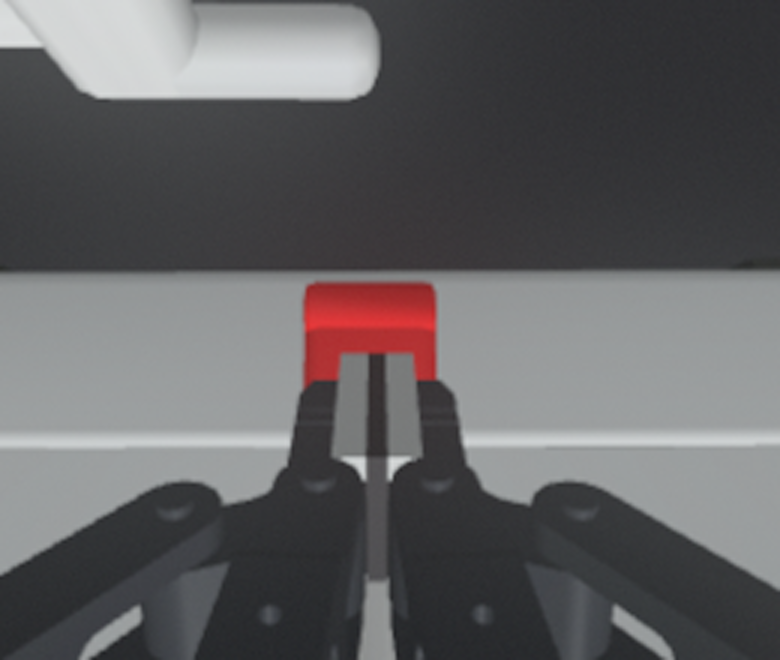

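Call:
move_arm:
  increments:
    - [0.001, -0.006, 0, 0, 0, 0, 255]
    - [0.001, -0.005, 0, 0, 0, 0, 255]
    - [0, 0, 0, 0, 0, 0, 255]

```text
time: 24.18
eef_pos: [0.521, -0.0779, 0.0194]
ee_rot: [0.491, 0.867, 0.075, 0.043]
force: [-5.4, 13.6, 5.0]
grip_width: 0.0003
```

```bash
python3 - <<'E'
from h import *
im,C=snap("wrist","w28",(200,120,460,340),3);snap("top","t28",(350,110,500,230),5)
s=ctrl.get_state(); print(s["time"],s["eef_pos"],s["force"])
E
```

```text
24.275 [ 0.521  -0.0779  0.0194] [-5.5639 14.09    5.919 ]
```

View pics/w28.png

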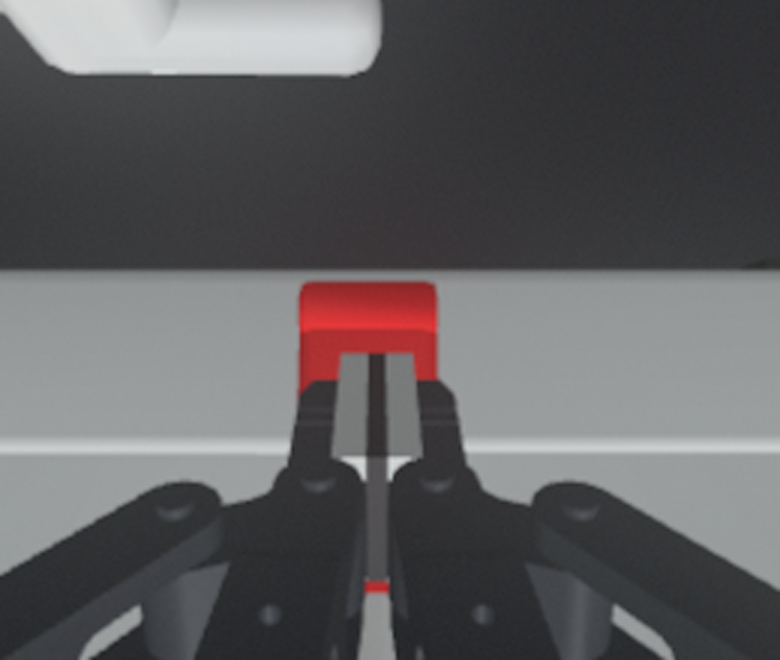

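View pics/t28.png

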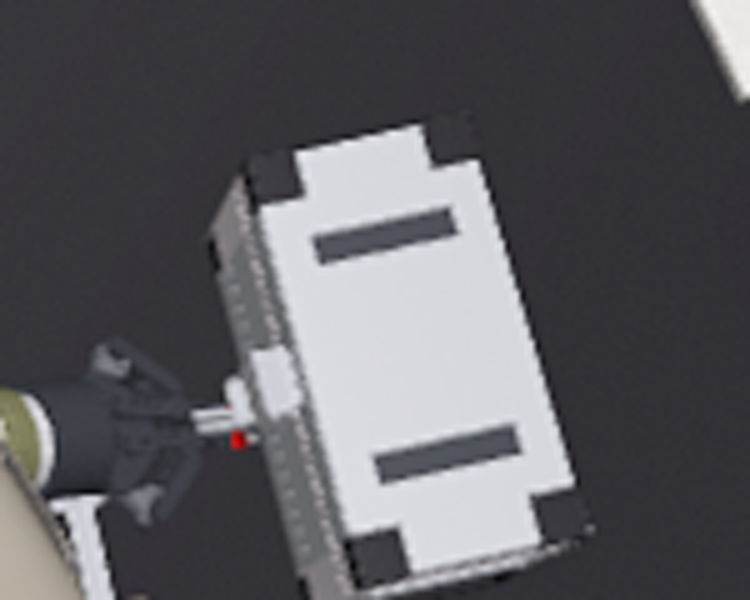

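Call:
move_arm:
  increments:
    - [0.0005, -0.003, 0, 0, 0, 0, 255]
    - [0, -0.001, 0, 0, 0, 0, 255]
    - [0, 0, 0, 0, 0, 0, 255]

```text
time: 24.65
eef_pos: [0.5214, -0.0785, 0.0192]
ee_rot: [0.489, 0.868, 0.078, 0.044]
force: [-15.9, 39.8, 15.8]
grip_width: 0.0001
```

Call:
move_arm:
  increments:
    - [-0.0015, 0.008, 0.005, 0, 0, 0, 255]
    - [-0.004, 0.025, 0.02, 0, 0, 0, 255]
    - [-0.006, 0.035, 0.03, 0, 0, 0, 255]
    - [-0.006, 0.03, 0.045, 0, 0, 0, 255]
    - [0, 0, 0.05, 9.85, 1.71, 0, 255]
    - [0, 0, 0.05, 9.85, 1.71, 0, 255]
    - [0, 0, 0.03, 9.85, 1.71, 0, 255]
    - [0, 0, 0, 9.85, 1.71, 0, 255]
    - [0, 0, 0, 0, 0, 0, 255]

```text
time: 25.78
eef_pos: [0.5053, 0.012, 0.2518]
ee_rot: [0.166, 0.983, 0.081, 0.017]
force: [-0.6, 0.3, -0.6]
grip_width: 0.0001
```

```bash
python3 - <<'E'
from h import *
snap("wrist","w29");snap("side","s29");snap("top","t29",(340,110,500,250),5)
s=ctrl.get_state(); print(s["time"],s["eef_pos"],s["force"])
E
```

```text
25.925 [0.5032 0.0145 0.2481] [-0.1572  0.9262 -1.2769]
```

View pics/w29.png

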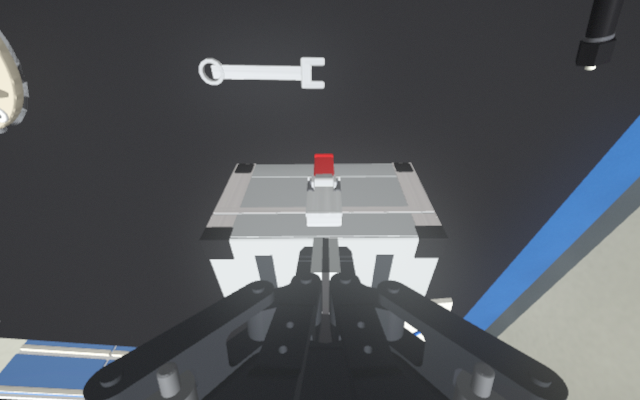

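View pics/s29.png

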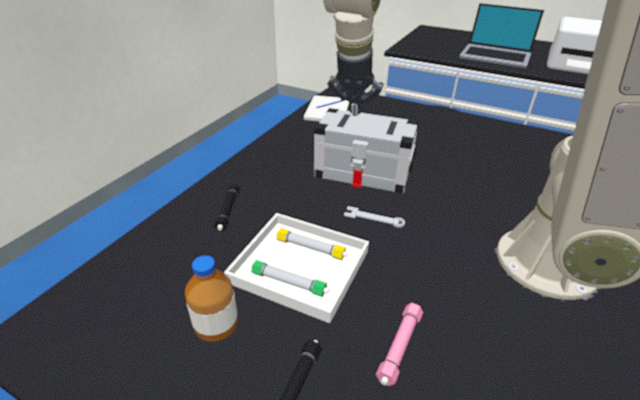

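View pics/t29.png

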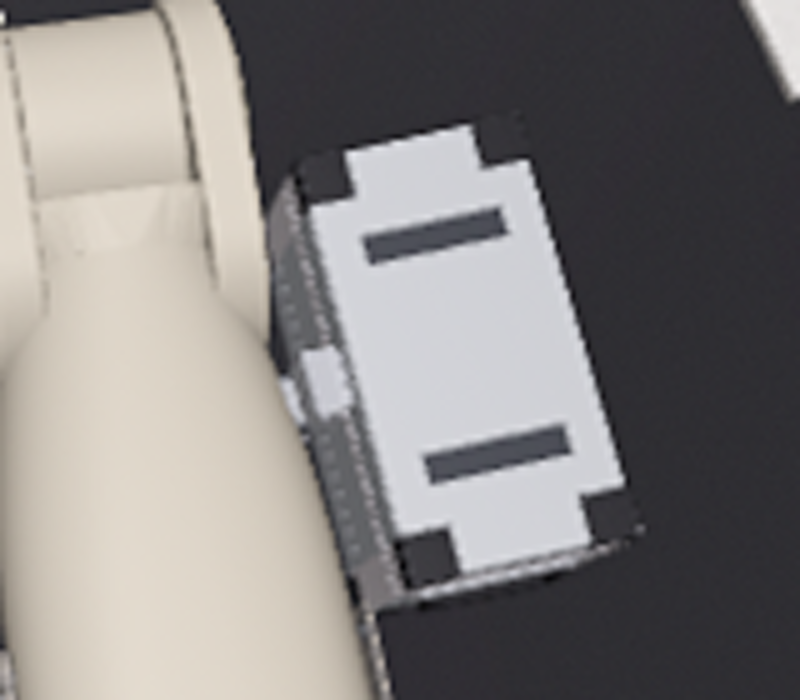

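```bash
python3 - <<'E'
from lev import *
im=cv2.imread("pics/s29.png"); cv2.imwrite("pics/s29c.png",cv2.resize(im[100:200,305:425],None,fx=6.5,fy=6.5,interpolation=cv2.INTER_CUBIC))
w=cv2.imread("pics/w29.png"); 
C=cam("wrist")
mw=hsv(w[:,:,::-1],(0,150,60),(8,255,255)); ms=hsv(im[:,:,::-1],(0,150,60),(8,255,255))
print(mw,ms)
uw=(324,(mw[0][1][1])); i=[m for m in ms if 340<m[0][0]<370][0]; us=(i[0][0],i[1][1]+i[1][3])
for a,b in ((mw[0][0],i[0]),):
    p,e_=tri([ray("wrist",a,C),ray("side",b)]); v=p[:2]-cen; print("lever centre case X,Y,Z",v@e,v@ey,p[2],e_)
E
```

```text
[(array([323.7659, 162.561 ]), array([315, 154,  18,  20, 205], dtype=int32))] [(array([355.3333, 172.3333]), array([354, 170,   5,   6,   9], dtype=int32)), (array([356.3226, 181.3226]), array([353, 176,   8,  11,  31], dtype=int32))]
lever centre case X,Y,Z -0.11855201787811162 -0.003319463435515023 0.07839538753727397 [np.float64(0.00019273239673481377), np.float64(0.00019273239673484486)]
```

View pics/s29c.png

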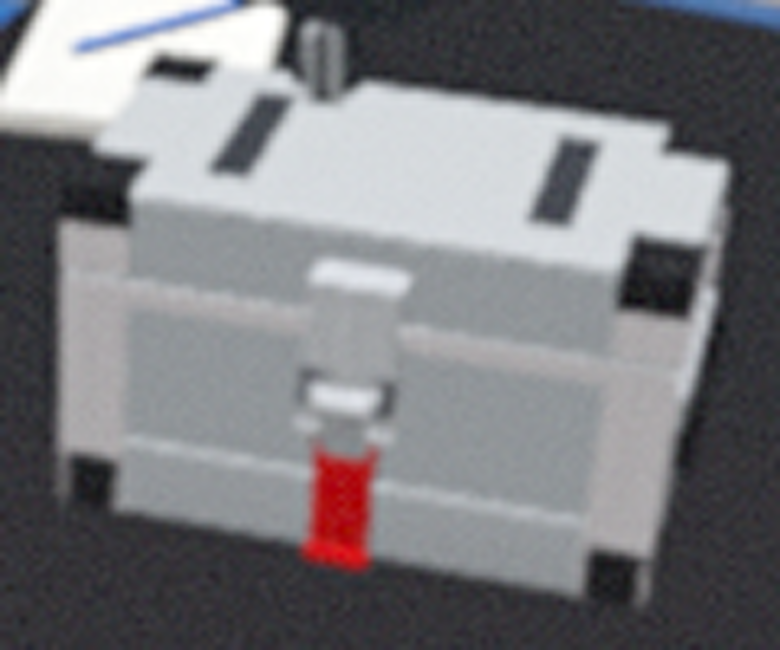

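```bash
python3 - <<'E'
from lev import *
C=cam("wrist")
for q in (0,.08,.2,.3,.5):
    d=np.array([np.sin(q),-np.cos(q)]); n=np.array([np.cos(q),np.sin(q)])
    o=[]
    for r,off in ((.09,-.0086),(.088,-.0126),(.045,-.0086)):
        L=np.array([.0286,.1])+r*d+off*n; P=np.r_[cen-e*(.07+L[0])-ey*.002,L[1]]
        o+=[proj("side",P).round(1),proj("wrist",P,C).round(1)]
    print(q,*o)
w=cv2.imread("pics/w29.png"); cv2.imwrite("pics/w29c.png",cv2.resize(w[140:240,270:380],None,fx=6,fy=6,interpolation=cv2.INTER_CUBIC))
E
```

```text
0 [355.5 187. ] [324.9 156.1] [355.9 185.7] [324.9 159.1] [356.6 174. ] [324.8 172. ]
0.08 [354.9 188.4] [324.9 151.7] [355.3 187.2] [324.9 154.7] [356.3 174.9] [324.8 169.6]
0.2 [354.1 190.3] [324.9 145.3] [354.4 189.2] [324.9 148.3] [355.8 175.9] [324.8 166. ]
0.3 [353.4 191.6] [324.8 140.1] [353.7 190.6] [324.8 143.1] [355.5 176.7] [324.8 163.2]
0.5 [352.  193.4] [324.8 130.5] [352.4 192.6] [324.8 133.4] [354.8 177.8] [324.7 158.1]
```

View pics/w29c.png

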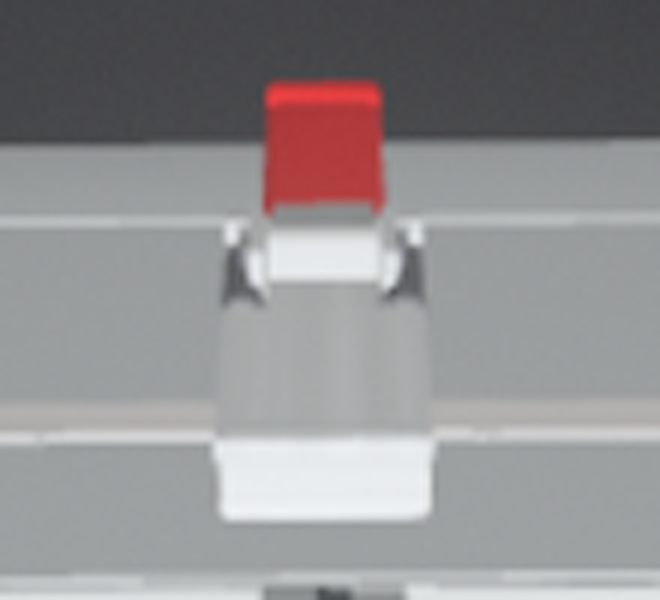

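```bash
python3 - <<'E'
from h import *
s=ctrl.get_state(); print(s["time"],s["eef_pos"],s["force"],s["qd"]); print(ctrl.sign_off())
E
```

```text
25.925 [0.5032 0.0145 0.2481] [-0.1572  0.9262 -1.2769] [ 0.0219  0.0129 -0.0073  0.0013  0.0051 -0.0029]
the job is handed in; nothing more can be done
None
```

The blue-fitted column is in the case's two saddles, the lid is shut, the claw is hooked over the keeper and the red lever is down. I handed the job in at about 25.9 s with the arm clear of everything. No verdict was reported.

**What the last checks showed**
- **Column:** the wrist picture after release showed it seated in both saddles. Once the lid was shut I could not see it again.
- **Lid:** it looks fully down in the side and top pictures, and pressing on it met a firm stop at about 24 N.
- **Claw:** the top, side and wrist pictures show the head over the keeper's lip. The tongue and the spring stretch could not be seen directly.
- **Lever:** it met a hard stop at about 40 N on the tool. Afterwards the end of the handle was within about 3 pixels of the home position in both views. That puts it at roughly 0 to 0.05 rad.
- **Other items:** the yellow and green columns, the bottle and the spanner look unmoved.

**What failed or disagreed**
- **First grip:** it closed on the upper half of the tube and had to be redone lower.
- **Tool point:** the real fingertips sit about 20–27 mm behind the reported tool point, while the description puts them right at it. I worked to the measured offset from then on.

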